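Wriggle a temperature logger out of its foam and hang it in the rack

TASK

Draw the blue-capped temperature logger out of its tight, slanting foam cutout in the open case and hang it in the empty slot of the steel rack, upright, its collar flat on the plate behind the little front lip, and let go. The foam grips hard and the case is light, so do not just haul on it: feel the pull and work it out along its slant a little at a time with small twists to and fro, so that the case stays flat on the bench where it is. Leave the other loggers as they are and set the blue one down gently.

Things in the scene. Friction and masses are not known exactly. Their poses are not given: they have to be found in the camera images.
- blue_logger: The logger to move: round, 146 mm long, about 0.11 kg. Origin at its probe's tip (lower end), z up its axis, which leans 25 degrees at the start. From the tip: steel probe 8 mm in diameter, 0-58 mm; steel body 24 mm in diameter, 58-94 mm; steel collar 38 mm in diameter, 94-100 mm; blue cap 30 mm in diameter, 100-146 mm, to be gripped. Any turn about its axis will do.
- blue_cap (a point): Centre of the blue cap, on the logger's axis, 123 mm above the probe's tip; at the start about 125 mm above the bench. The next logger's axis is 90 mm or more away along the row.
- blue_collar (a point): Centre of the underside of the blue logger's collar, 94 mm above the probe's tip.
- case: Dark case, loose on rubber feet, about 1.2 kg: a pull of 8 N or more may tip or lift it. Origin on the bench at the box's centre; y along the row of loggers, x to the lid, folded right back, reaching x = 275 mm. Box 180 (x) by 320 mm (y), rim 106 mm high. Three loggers, order varying, at y = -90, 0, 90 mm, lean to -x by 25 degrees, tips at x = 30, z = 13, cap centres at x = -22, z = 125 mm.
- foam_top (a point): Centre of the grey foam's top, 87 mm above the bench. Springy foam squeezes each logger's 24 mm body from four sides, 9 to 15 N a side: how tight differs from cutout to cutout and cannot be seen. Drawn up along its axis, the logger is gripped fully for 12 mm, less and less to 28 mm, then only the thin probe is left in and slides freely; at 85 mm its tip is out of the foam.
- foam_bottom (a point): Centre of the case's floor, 12 mm above the bench. How the foam holds: pulled straight, a logger resists with 17 to 46 N. While it is being turned about its axis the friction goes into that sliding and less resists the draw: turns to and fro of 0.6 rad that each gain 0.8 to 1.6 mm need some 4 to 7 N; if the pull grows, gain less per turn. Sideways pushes just drag the case.
- rack: Bent steel rack fixed to the bench. Origin on the bench under the centre of its 4 mm top plate, 90 (x) by 210 mm (y), upper face at 125 mm; upright sheet along the +x edge, foot plate below reaching x = -60 mm, 4 mm thick. Two slots 29 mm wide open to -x run from the front edge x = -45 to x = -6.5 mm at y = -45 (empty) and y = 45 mm (green logger).
- free_slot (a point): Where the centre of the collar's underside belongs in the empty slot: rack frame x = -21, y = -45, z = 125 mm, level with the plate. A lip 5 mm high, 3 mm thick stands along the plate's front edge on both sides of the slot: the collar goes over it. Nothing else stands above the plate. The hung logger has 2 mm of play each way, its tip 31 mm above the bench.
- orange_logger: Logger of the same make with an orange cap, in another cutout of the case, to be left in; origin at its probe's tip.
- grey_logger: Logger of the same make with a grey cap, in another cutout of the case, to be left in; origin at its probe's tip.
- green_logger: Logger of the same make with a green cap, hanging in the rack's other slot 90 mm beside the empty one, to be left alone; origin at its probe's tip.

How it is judged:
By the outcome, as a careful person would: the job done as asked, in the order asked, and still so for the second after the job is handed in, with the robot touching nothing.
It also fails if it takes over 72 s, if anything falls off the work surface, if the arm or the gripper's body presses on something with over 40 N, if the wrist force passes 120 N, or if a joint passes its speed limit or range.

ROBOT

A 6-joint arm with a two-finger parallel gripper is mounted at the origin on the work surface. World frame = base frame: x ahead of the robot, y to its left, z up, the work surface at z = 0. Lengths are in mm, angles in rad, forces in N, time in s.
With the tool pointing down it reaches from about 350 to 875 mm from the base axis. Payload 4.2 kg.
Tool frame: the origin (TCP) lies at the very end of the fingers, on their centre line; the grasp point (between the pads) lies 19 mm behind it (pinch_z is the distance from the TCP to the grasp point, in mm); z points along the fingers, y is the line along which they close (so a half turn about z gives the same grasp; the last joint's range is limited). The gripper opens to 85 mm and grips with 20 to 120 N. Pads are 22 mm wide; open, the fingers measure 114 mm over their backs; the gripper's body (76 mm by 85 mm) begins 54 mm behind the grasp point. The pads swing forward as they close: fully open they stand 13 mm farther back than shut.
Start: joints at [1.402, 0.385, 0.008, 0, -1.194, -0.259], TCP at [259.26, 568.668, 191.512] pointing down, gripper open.
Joint ranges: [-3.14, 3.14], [-1.21, 2.06], [-1.07, 1.41], [-3.16, 2.05], [-2.99, -0.16], [-3.1, 3.1]. Speed limits (rad/s): [2.79, 2.79, 3.14, 3.14, 3.14, 3.14].

INTERFACE

Orientations are given as a unit quaternion [x, y, z, w].
In Python, from bench import * gives the robot as it stands.
- The arm moves only by the tool arm_command, never from a script. Its argument "steps" is one flat list of numbers, 4 for each row, row after row: the shift along the tool's x, y, z in m, then the turn about the tool's z in rad. In form: [tx, ty, tz, roll, tx, ty, tz, roll, ...]. A call has 1 to 20 rows; each row shifts and turns the commanded pose from where the row before left it, along the tool's axes as they then stand; what a row does not reach is not made up. A row lasts 1/8 s, in which the tool goes at most 62.5 mm and 10.7 degrees, less where a joint would pass 70% of its speed; a pose out of reach is approached as far as the arm can. A call with a gripper value outside its range is refused whole. "grip" is the finger opening in m, from 0 to 0.0854, set as the call begins (left out, the last holds). The fingers move at their own pace and stop on an object; the grip force is fixed at half the most. Time passes only in rows, so rows that do not move let the fingers close. It gives the time, the measured TCP pose, the force, the opening and the grip force at its end, in the units of the state.
- read_state(): the state, without advancing time (a new reading comes with each control period).
- get_image(name): name is "scene" or "top" or "wrist"; returns the picture (400x640x3 uint8, red, green, blue); there is no depth.
- get_calibration(name): a dict with "camera_matrix" (3x3 intrinsics, pixels), "cam_to_world" (4x4, takes a point from camera to world coordinates). Camera axes: x right, y down, z forward; pixel columns grow to the right and rows downward; lengths in mm; the calibration is good to about 2 mm. A picture is of the moment at which its call begins: read the wrist's pose just before it. get_calibration takes no time and is no camera call; for the wrist camera it gives the pose at the moment of the call.
- job_done(): hands the job in; it is judged then, once.
The state is a dict: "clock": time; "joints": joint angles; "joint_vel": joint speeds; "joint_efforts": joint torques, N m; "position": TCP position; "ee_rot": TCP orientation; "contact_force": force on the tool from outside, world axes, zero at the start; "wrist_torque": the same for the moment, N m; "gripper_width": finger opening in mm; "grasp_force": force on a finger pad.
Only numpy, scipy, OpenCV 4.12 (cv2) and the standard library are available. Lean on these libraries where they do the work, as an engineer would, in place of code of your own. Each camera call takes 0.05 s, during which the arm holds its last target. There are 200 camera calls.

## Working session

There is one attempt and no reset: what is moved stays moved. The work goes in short steps, Python scripts to look and compute and a tool call to move; the robot and the scene stay as the last step left them, time stands still between calls to the robot, and variables do not carry over. Pictures are saved under pics/ and viewed, at most 10 in all, crops included, and the job is handed in when it is done.

Besides the shell and the picture viewer there is one more tool, called after "Emit:" in YAML: its name, and indented under it one key for each argument. arm_command: Moves the arm, as the interface text tells. Its arguments: {"type":"object","properties":{"steps":{"type":"array","items":{"type":"number"}},"grip":{"type":"number"}},"required":["steps"]}

```bash
mkdir -p pics
python3 - <<'E'
from bench import *
import cv2,numpy as np
s=read_state();print(s)
ims=[]
for n in("scene","top"):
    im=get_image(n);cv2.imwrite(f"pics/{n}0.png",im[:,:,::-1]);c=get_calibration(n);print(n,np.round(c["camera_matrix"],1).tolist(),np.round(c["cam_to_world"],3).tolist())
E
```

```text
{'clock': 0.0, 'joints': array([ 1.40158108e+00,  3.85582500e-01,  6.59608794e-03, -5.11256093e-04,
       -1.19400812e+00, -2.58593496e-01]), 'joint_vel': array([ 0.00104385,  0.00063362, -0.00067617,  0.00142781, -0.00039002,
        0.00188742]), 'joint_efforts': array([ 2.55586438e-04, -3.92290914e+01,  1.88393873e+01,  4.18602750e+00,
       -4.69249891e-03,  8.87764529e-09]), 'position': array([259.0034979 , 568.05015094, 190.39257812]), 'ee_rot': array([ 9.77188914e-01, -2.12368928e-01, -1.88253714e-04,  1.10861961e-03]), 'contact_force': array([ 0.86894461, -0.40480233, -0.49207939]), 'wrist_torque': array([ 0.01046507, -0.01558513, -0.00893719]), 'grasp_force': 0.0, 'gripper_width': 85.52191758105963}
scene [[470.9, 0.0, 323.5], [0.0, 470.9, 192.2], [0.0, 0.0, 1.0]] [[0.268, 0.831, -0.488, 1025.6], [0.963, -0.225, 0.146, -139.782], [0.011, -0.509, -0.86, 966.284], [0.0, 0.0, 0.0, 1.0]]
top [[399.3, 0.0, 314.4], [0.0, 399.3, 196.1], [0.0, 0.0, 1.0]] [[-0.016, -0.996, 0.084, 465.391], [-1.0, 0.018, 0.016, -24.69], [-0.017, -0.084, -0.996, 1024.789], [0.0, 0.0, 0.0, 1.0]]
```

View pics/scene0.png

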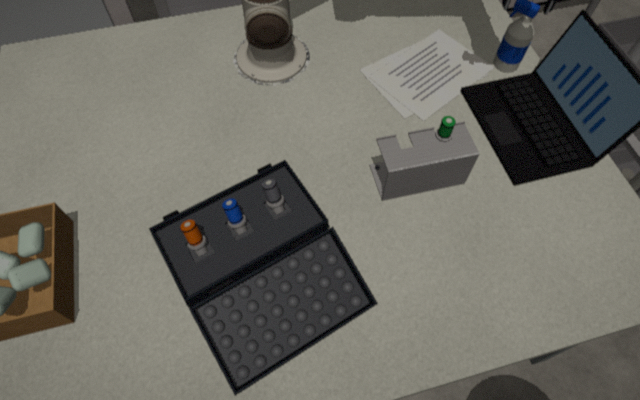

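View pics/top0.png

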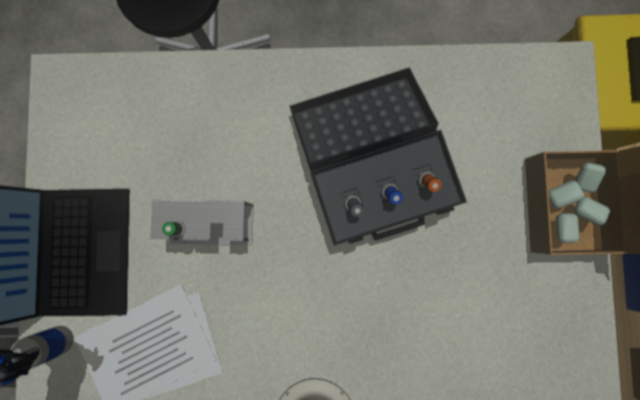

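The scene view shows blue cap at about (233,211), orange (192,233), grey (270,192), green (447,126), and the rack's empty slot at about (405,140). In the top view they are blue (393,196), orange (431,184), grey (354,208), green (169,229) and the slot (216,229). The lid lies to world +x, and the slots open toward -x.

```bash
cat > h.py <<'E'
from bench import *
import cv2,numpy as np
np.set_printoptions(precision=2,suppress=True)
HUE={'blue':(105,125),'orange':(4,16),'green':(50,80)}
def ray(c,p):
    T=np.array(c["cam_to_world"]);d=T[:3,:3]@np.linalg.inv(c["camera_matrix"])@[p[0],p[1],1]
    return T[:3,3],d/np.linalg.norm(d)
def plane(c,p,z):
    o,d=ray(c,p);return o+d*(z-o[2])/d[2]
def tri(rs):
    A=sum(np.eye(3)-np.outer(d,d) for o,d in rs);b=sum((np.eye(3)-np.outer(d,d))@o for o,d in rs)
    x=np.linalg.solve(A,b);return x,[np.linalg.norm(np.cross(x-o,d)) for o,d in rs]
def proj(c,X):
    T=np.linalg.inv(c["cam_to_world"]);q=np.array(c["camera_matrix"])@(T[:3,:3]@X+T[:3,3]);return q[:2]/q[2]
def blob(im,col,near=None,smin=110):
    h=cv2.cvtColor(im,cv2.COLOR_RGB2HSV);lo,hi=HUE[col]
    m=cv2.inRange(h,(lo,smin,50),(hi,255,255));n,l,st,ce=cv2.connectedComponentsWithStats(m)
    return [(ce[i],st[i]) for i in range(1,n) if st[i][4]>40]
E
python3 - <<'E'
from h import *
I={n:cv2.cvtColor(cv2.imread(f"pics/{n}0.png"),cv2.COLOR_BGR2RGB) for n in("scene","top")}
C={n:get_calibration(n) for n in I}
exp={'scene':dict(blue=(233,211),orange=(192,233),green=(447,126)),'top':dict(blue=(393,196),orange=(431,184),green=(169,229))}
P={}
for k in HUE:
    r=[]
    for n in I:
        bs=blob(I[n],k);b=min(bs,key=lambda b:np.hypot(*(b[0]-exp[n][k])));print(k,n,b[0],b[1])
        r.append(ray(C[n],b[0]))
    P[k]=tri(r);print(k,*P[k])
v=P['orange'][0]-P['blue'][0];print('spacing',np.linalg.norm(v),'case yaw',np.arctan2(-v[1],-v[0])-np.pi/2)
# rack plate in top: bright-ish box crops
for n,(x0,y0,w,h,s) in dict(top=(140,190,130,70,6),scene=(360,105,130,95,6)).items():
    cv2.imwrite(f"pics/{n}_r.png",cv2.resize(cv2.imread(f"pics/{n}0.png")[y0:y0+h,x0:x0+w],None,fx=s,fy=s,interpolation=cv2.INTER_CUBIC))
E
```

```text
blue scene [232.18 210.89] [222 198  20  26 328]
blue top [393.28 194.97] [386 187  17  18 180]
blue [ 540.89 -188.07  123.  ] [np.float64(0.8839486407327019), np.float64(0.8839486407326717)]
orange scene [191.17 232.39] [180 219  22  27 367]
orange top [431.41 182.5 ] [423 175  19  17 195]
orange [ 567.59 -274.51  123.62] [np.float64(1.1266626690942574), np.float64(1.1266626690942534)]
green scene [448.12 121.95] [442 117  13  10  76]
green top [169.32 228.4 ] [163 223  13  12  77]
green [473.5  302.72 168.78] [np.float64(0.9310236750140236), np.float64(0.9310236750139741)]
spacing 90.47598135266364 case yaw 0.29963550609464806
```

View pics/top_r.png

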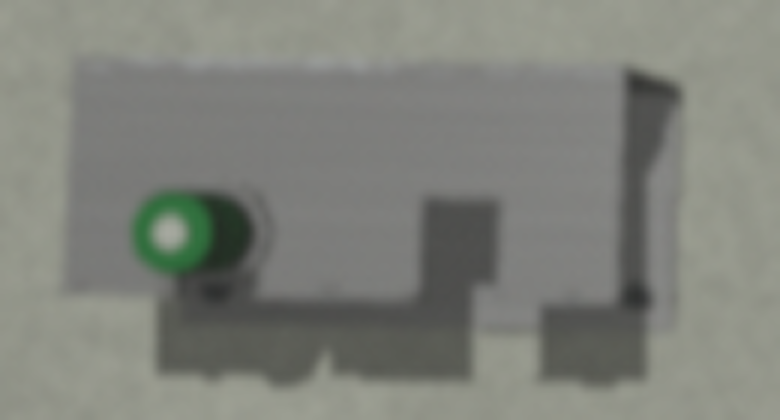

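The crop shows the rack plate's corners at crop pixels (75,60), (627,68), (620,305) and (65,293). The slot's back edge runs at crop row 200, columns 423–498, and the hanging green logger is at (172,232).

The tool starts pointing straight down and rows only roll about its z. I'll locate the rack, then test what happens to the tool's tilt at the edge of reach, since the logger leans 25°.

```bash
cat >> h.py <<'E'
from scipy.spatial.transform import Rotation as R
def st():
    s=read_state();r=R.from_quat(s['ee_rot']);return s,r,np.array(s['position'])
def show():
    s,r,p=st();m=r.as_matrix();print('t',round(s['clock'],2),'p',p,'tx',m[:,0],'tz',m[:,2],'w',round(s['gripper_width'],1),'F',s['contact_force'],'q',np.array(s['joints']))
def totool(target):
    s,r,p=st();return r.inv().apply(np.array(target)-p)
E
python3 - <<'E'
from h import *
c=get_calibration('top');f=lambda u,v:((u+.5)/6-.5+140,(v+.5)/6-.5+190)
K=[plane(c,f(*p),125)[:2] for p in((75,60),(627,68),(620,305),(65,293))];K=np.array(K)
print(K, [np.linalg.norm(K[i]-K[(i+1)%4]) for i in range(4)])
y=(K[0]-K[1]+K[3]-K[2]);y/=np.linalg.norm(y);x=np.array([y[1],-y[0]]);print('yaw',np.arctan2(x[1],x[0]))
ctr=K.mean(0);print('ctr',ctr,'slot',ctr-21*x-45*y,'green exp',ctr-21*x+45*y)
b=plane(c,f(460,200),125)[:2];print('slot from back edge',b-14.5*x)
cap=np.array([540.9,-188.1,125]);yw=.30;cx=np.array([np.cos(yw),np.sin(yw),0]);ax=-np.sin(np.radians(25))*cx+[0,0,np.cos(np.radians(25))]
print('axis',ax);print('grasp TCP for coaxial',cap-19*ax)
show();print(totool([836,259,340]))
E
```

```text
[[539.74 358.86]
 [533.02 148.86]
 [444.05 151.62]
 [451.85 361.07]] [np.float64(210.1111539311967), np.float64(89.01721318194289), np.float64(209.5970545668794), np.float64(87.91422532705741)]
yaw -0.034615158285594944
ctr [492.17 255.1 ] slot [469.62 210.86] green exp [472.74 300.8 ]
slot from back edge [469.82 212.48]
axis [-0.4  -0.12  0.91]
grasp TCP for coaxial [ 548.57 -185.73  107.78]
t 0.1 p [259.02 568.12 190.52] tx [ 0.91 -0.42  0.  ] tz [-0. -0. -1.] w 85.3 F [ 0.44 -0.33 -0.14] q [ 1.4   0.39  0.01 -0.   -1.19 -0.26]
[ 653.25   42.07 -149.32]
```

The plate measures 210 × 89 mm as specified. The slot is at (469.7, 211.5), and the green logger agrees with its expected position. Next I move to the edge of reach at azimuth ~0.3 to see the tilt behaviour.

Emit:
arm_command:
  steps: [0, 0, -0.05, 0, 0, 0, -0.05, 0, 0.03, 0, -0.05, 0, 0.05, 0.003, 0, 0, 0.06, 0.004, 0, 0, 0.06, 0.004, 0, 0, 0.06, 0.004, 0, 0, 0.06, 0.004, 0, 0, 0.06, 0.004, 0, 0, 0.06, 0.004, 0, 0, 0.06, 0.004, 0, 0, 0.06, 0.004, 0, 0, 0.06, 0.004, 0, 0, 0.06, 0.004, 0, 0, 0.06, 0.004, 0, 0, 0.06, 0, 0, 0, 0.06, 0, 0, 0]

```text
clock: 2.22
position: [903.1, 152.9, 283.2]
ee_rot: [0.976, -0.212, 0.043, -0.017]
contact_force: [0.3, 0.2, -0.3]
gripper_width: 85.4
grasp_force: 0.0
```

```bash
python3 -c "
from h import *
show()"
```

```text
t 2.23 p [903.08 152.87 283.17] tx [ 0.91 -0.42  0.08] tz [ 0.09  0.01 -1.  ] w 85.4 F [ 0.34  0.23 -0.27] q [ 0.35  1.02  1.41  0.02 -1.87  0.8 ]
```

Emit:
arm_command:
  steps: [0.045, -0.04, 0, 0, 0.045, -0.04, 0, 0, 0.045, -0.04, 0, 0, 0.045, -0.04, 0, 0]

```text
clock: 2.72
position: [970.1, 194.1, 238.4]
ee_rot: [0.97, -0.211, 0.11, -0.041]
contact_force: [-0.8, 1.0, 0.5]
gripper_width: 85.3
grasp_force: 0.0
```

```bash
python3 -c "
from h import *
show()"
```

```text
t 2.73 p [970.06 194.14 238.42] tx [ 0.89 -0.42  0.2 ] tz [ 0.23  0.03 -0.97] w 85.3 F [-0.77  1.    0.52] q [ 0.38  1.08  1.41  0.06 -1.66  0.78]
```

Emit:
arm_command:
  steps: [-0.045, 0.04, 0, 0, -0.045, 0.04, 0, 0]

```text
clock: 2.98
position: [917.1, 178.7, 224.2]
ee_rot: [0.971, -0.211, 0.109, -0.04]
contact_force: [0.9, 0.3, 1.9]
gripper_width: 85.1
grasp_force: 0.0
```

```bash
python3 -c "
from h import *
show()"
```

```text
t 2.98 p [917.08 178.65 224.19] tx [ 0.89 -0.42  0.2 ] tz [ 0.23  0.03 -0.97] w 85.1 F [0.88 0.33 1.9 ] q [ 0.39  0.84  0.85  0.06 -1.36  0.75]
```

The tilt persists, so the tool can be tilted at the edge of reach. I'll aim for tool z = (0.404, 0.125, -0.906). The remaining tilt needs azimuth ~0.5, so I swing there and push outward.

```bash
python3 -c "
from h import *
print(totool([815,430,300])); s,r,p=st(); print(r.inv().apply([.878*60,.479*60,0]))"
```

```text
[-180.83 -196.61  -89.37]
[ 34.73 -47.2   12.93]
```

Emit:
arm_command:
  steps: [-0.036, -0.039, -0.018, 0, -0.036, -0.039, -0.018, 0, -0.036, -0.039, -0.018, 0, -0.036, -0.039, -0.018, 0, -0.036, -0.039, -0.018, 0, 0.035, -0.047, 0.013, 0, 0.035, -0.047, 0.013, 0]

```text
clock: 3.85
position: [867.2, 457.2, 283.1]
ee_rot: [0.968, -0.209, 0.128, -0.052]
contact_force: [29.3, -1.1, 34.7]
gripper_width: 85.4
grasp_force: 0.0
```

```bash
python3 -c "
from h import *
show()
s,r,p=st(); print(r.inv().apply([.878*60,.479*60,0]))"
```

```text
t 3.85 p [867.25 457.17 283.11] tx [ 0.88 -0.42  0.23] tz [ 0.27  0.05 -0.96] w 85.4 F [29.25 -1.1  34.72] q [ 0.7   1.05  1.41  0.14 -1.68  0.48]
[ 34.35 -46.67  15.59]
```

Emit:
arm_command:
  steps: [0, 0, 0, 0, 0.017, -0.023, 0.008, 0, 0.017, -0.023, 0.008, 0]

```text
clock: 4.22
position: [887.5, 465.2, 270.2]
ee_rot: [0.965, -0.209, 0.144, -0.065]
contact_force: [-0.1, -1.0, 0.4]
gripper_width: 85.6
grasp_force: 0.0
```

```bash
python3 -c "
from h import *
show()
s,r,p=st(); print(r.inv().apply([.878*30,.479*30,0]))"
```

```text
t 4.22 p [887.45 465.19 270.17] tx [ 0.87 -0.42  0.25] tz [ 0.3   0.07 -0.95] w 85.6 F [-0.09 -0.96  0.44] q [ 0.69  1.07  1.41  0.14 -1.62  0.48]
[ 16.89 -23.12   8.97]
```

Emit:
arm_command:
  steps: [0.017, -0.023, 0.009, 0, 0.017, -0.023, 0.009, 0, 0.017, -0.023, 0.009, 0, 0.017, -0.023, 0.009, 0, 0.017, -0.023, 0.009, 0]

```text
clock: 4.85
position: [932.3, 488.3, 226.8]
ee_rot: [0.958, -0.206, 0.177, -0.09]
contact_force: [-0.1, 0.1, 0.2]
gripper_width: 85.4
grasp_force: 0.0
```

```bash
python3 -c "
from h import *
show()
s,r,p=st(); m=r.as_matrix()[:,2];print(m, np.arccos(m@-np.array([-.404,-.125,.906])))
print(r.inv().apply([.878*30,.479*30,0]))"
```

```text
t 4.85 p [932.29 488.28 226.8 ] tx [ 0.85 -0.43  0.3 ] tz [ 0.38  0.1  -0.92] w 85.4 F [-0.05  0.08  0.17] q [ 0.69  1.13  1.41  0.16 -1.48  0.48]
[ 0.38  0.1  -0.92] 0.0443513574609461
[ 16.35 -22.46  11.34]
```

Emit:
arm_command:
  steps: [0.016, -0.022, 0.011, 0, 0.016, -0.022, 0.011, 0]

```text
clock: 5.1
position: [948.8, 496.9, 211.9]
ee_rot: [0.955, -0.204, 0.19, -0.1]
contact_force: [0.7, -1.2, -0.7]
gripper_width: 85.7
grasp_force: 0.0
```

```bash
python3 -c "
from h import *
show()
s,r,p=st(); m=r.as_matrix()[:,2];print(m, np.arccos(m@-np.array([-.404,-.125,.906])))
print(totool([500,120,330]))
ax=np.array([-.404,-.125,.906]);cap=np.array([540.9,-188.1,125]);
print(r.inv().apply(cap+150*ax-[500,120,330]))
# yaw: want tool y along case y?
print(r.as_matrix()[:,1], get_calibration('wrist')['camera_matrix'], r.inv().apply(np.array(get_calibration('wrist')['cam_to_world'])[:3,3]-p), r.inv().as_matrix()@np.array(get_calibration('wrist')['cam_to_world'])[:3,:3])"
```

```text
t 5.1 p [948.85 496.93 211.9 ] tx [ 0.84 -0.43  0.32] tz [ 0.4   0.11 -0.91] w 85.7 F [ 0.68 -1.18 -0.69] q [ 0.68  1.16  1.41  0.17 -1.42  0.47]
[ 0.4   0.11 -0.91] 0.021085922331577304
[-179.35  463.91 -331.82]
[101.03 318.56  17.43]
[-0.35 -0.9  -0.27] [[356.75   0.   316.95]
 [  0.   356.75 197.51]
 [  0.     0.     1.  ]] [  83.82   -0.2  -182.04] [[ 0.   -0.95 -0.32]
 [ 1.    0.   -0.  ]
 [ 0.   -0.32  0.95]]
```

Emit:
arm_command:
  steps: [-0.0163, 0.0422, -0.0302, 0, -0.0163, 0.0422, -0.0302, 0, -0.0163, 0.0422, -0.0302, 0, -0.0163, 0.0422, -0.0302, 0, -0.0163, 0.0422, -0.0302, 0, -0.0163, 0.0422, -0.0302, 0, -0.0163, 0.0422, -0.0302, 0, -0.0163, 0.0422, -0.0302, 0, -0.0163, 0.0422, -0.0302, 0, -0.0163, 0.0422, -0.0302, 0, -0.0163, 0.0422, -0.0302, 0]

```text
clock: 6.48
position: [533.8, 148.3, 328.9]
ee_rot: [0.955, -0.205, 0.192, -0.1]
contact_force: [-0.0, 0.4, 0.6]
gripper_width: 85.1
grasp_force: 0.0
```

```bash
python3 -c "
from h import *
show()
ax=np.array([-.404,-.125,.906]);cap=np.array([540.9,-188.1,125])
print(totool(cap+110*ax))"
```

```text
t 6.47 p [533.76 148.31 328.93] tx [ 0.84 -0.43  0.32] tz [ 0.41  0.11 -0.91] w 85.1 F [-0.04  0.35  0.57] q [ 0.66 -0.06 -0.35  0.21 -0.88  0.39]
[ 84.9  355.07  39.9 ]
```

Emit:
arm_command:
  steps: [0.0121, 0.0507, 0, 0, 0.0121, 0.0507, 0, 0, 0.0121, 0.0507, 0.007, 0, 0.0121, 0.0507, 0.007, 0, 0.0121, 0.0507, 0.007, 0, 0.0121, 0.0507, 0.007, 0, 0.0121, 0.0507, 0.012, 0, 0, 0, 0, 0]

```text
clock: 7.48
position: [496.4, -203.9, 222.4]
ee_rot: [0.954, -0.208, 0.19, -0.099]
contact_force: [-1.1, 0.1, 0.2]
gripper_width: 85.6
grasp_force: 0.0
```

Run:
```python
from h import *
show()
c=get_calibration('wrist');im=get_image('wrist');cv2.imwrite('pics/w1.png',im[:,:,::-1])
ax=np.array([-.404,-.125,.906]);cap=np.array([540.9,-188.1,125])
print('exp cap',proj(c,cap),'top',proj(c,cap+23*ax))
for col in('blue','orange'):
  for b in blob(im,col):print(col,b)
print(totool(cap+110*ax))
```

```text
t 7.47 p [ 496.4  -203.9   222.42] tx [ 0.84 -0.43  0.32] tz [ 0.4   0.11 -0.91] w 85.6 F [-1.08  0.06  0.15] q [-0.23  0.05 -0.33 -0.27 -0.83  1.52]
exp cap [312.61 181.24] top [312.67 189.28]
blue (array([310.77, 182.37]), array([ 292,  160,   39,   46, 1175], dtype=int32))
orange (array([397.08, 108.27]), array([ 374,   89,   48,   42, 1340], dtype=int32))
[-0.25 -0.67 -1.19]
```

View pics/w1.png

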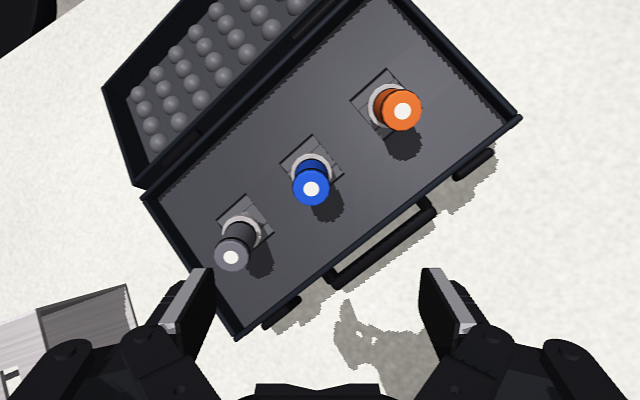

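The wrist view shows the blue cap's top with its white dot near (311,188), within about 2 px of the prediction. The neighbours, orange (402,111) and grey (231,257), stand clear of the finger paths. I'll refine the aim with the dot.

Run:
```python
from h import *
im=cv2.cvtColor(cv2.imread('pics/w1.png'),cv2.COLOR_BGR2RGB);c=get_calibration('wrist')
def dot(u,v):
    g=im[v-12:v+13,u-12:u+13].min(2)>170;n,l,s,ce=cv2.connectedComponentsWithStats(g.astype(np.uint8));i=1+np.argmax(s[1:,4]);return ce[i]+[u-12,v-12],s[i]
ax=np.array([-.404,-.125,.906]);cap=np.array([540.9,-188.1,125])
D=[plane(c,dot(*p)[0],125+23*.906) for p in((311,188),(402,111),(231,257))]
for d in D:print('cap ctr',d-23*ax)
v=D[1]-D[2];print(np.linalg.norm(v)/2,'yaw',np.arctan2(-v[1],-v[0])-np.pi/2)
print('collar exp',proj(c,cap-23*ax))
cap2=D[0]-23*ax;s,r,p=st()
for a in(20,-17):print(a,totool(cap2+a*ax))
```

```text
cap ctr [ 542.78 -185.07  125.  ]
cap ctr [ 569.63 -271.46  125.  ]
cap ctr [516.21 -98.58 125.  ]
90.47521427739949 yaw 0.2997202143816875
collar exp [314.66 174.37]
20 [-0.58 -5.25 89.88]
-17 [ -0.83  -5.74 126.87]
```

Emit:
arm_command:
  steps: [0, -0.0055, 0.03, 0, 0, 0, 0.04, 0, 0, 0, 0.035, 0, -0.0008, 0, 0.015, 0, 0, 0, 0.007, 0, 0, 0, 0, 0]

```text
clock: 8.28
position: [550.6, -180.9, 111.0]
ee_rot: [0.955, -0.204, 0.192, -0.099]
contact_force: [-1.1, -0.1, 0.5]
gripper_width: 85.2
grasp_force: 0.0
```

Run:
```python
from h import *
show();c=get_calibration('wrist');im=get_image('wrist');cv2.imwrite('pics/w2.png',im[:,:,::-1])
```

```text
t 8.28 p [ 550.59 -180.92  110.99] tx [ 0.84 -0.43  0.33] tz [ 0.41  0.11 -0.91] w 85.2 F [-1.08 -0.11  0.51] q [-0.16  0.24 -0.4  -0.33 -0.56  1.56]
```

View pics/w2.png

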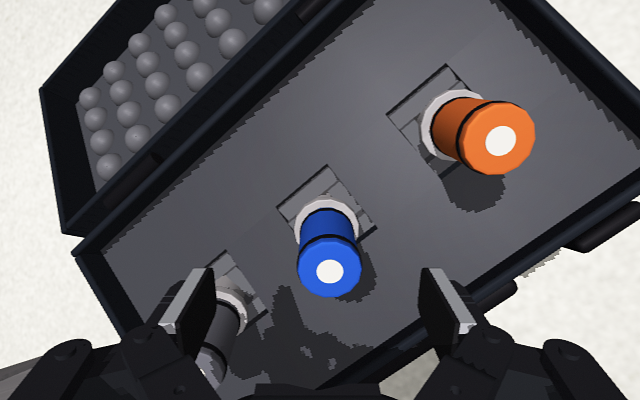

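The fingers straddle the blue cap, whose dot is at (329,271). The finger midline is at ~318, so the cap is off along tool y. I'll compute the correction.

Run:
```python
from h import *
im=cv2.cvtColor(cv2.imread('pics/w2.png'),cv2.COLOR_BGR2RGB);c=get_calibration('wrist')
def dot(u,v):
    g=im[v-16:v+17,u-16:u+17].min(2)>170;n,l,s,ce=cv2.connectedComponentsWithStats(g.astype(np.uint8));i=1+np.argmax(s[1:,4]);return ce[i]+[u-16,v-16]
ax=np.array([-.404,-.125,.906])
for q in((329,271),(501,141)):
    d=plane(c,dot(*q),125+23*.906);print(d-23*ax)
    if q[0]==329:print('tool',totool(d-23*ax-17*ax))
```

```text
[ 541.83 -187.5   125.  ]
tool [-0.38  4.95  0.34]
[ 568.23 -273.88  125.  ]
```

Emit:
arm_command:
  steps: [0, 0.005, 0, 0, 0, 0, 0, 0]

```text
clock: 8.57
position: [548.3, -186.3, 109.4]
ee_rot: [0.955, -0.205, 0.192, -0.099]
contact_force: [0.1, -0.0, -0.4]
gripper_width: 85.4
grasp_force: 0.0
```

Run:
```python
from h import *
show();ax=np.array([-.404,-.125,.906]);print(totool(np.array([541.9,-187.3,125])-17*ax))
```

```text
t 8.57 p [ 548.26 -186.27  109.44] tx [ 0.84 -0.43  0.32] tz [ 0.41  0.11 -0.91] w 85.4 F [ 0.1  -0.   -0.41] q [-0.17  0.24 -0.39 -0.34 -0.56  1.57]
[ 0.01 -1.2   0.18]
```

Emit:
arm_command:
  steps: [0, -0.001, 0, 0, 0, 0, 0, 0, 0, 0, 0, 0, 0, 0, 0, 0, 0, 0, 0, 0, 0, 0, 0, 0]
  grip: 0.02

```text
clock: 9.32
position: [548.6, -185.6, 109.7]
ee_rot: [0.955, -0.205, 0.191, -0.099]
contact_force: [-4.2, -3.7, 4.5]
gripper_width: 19.9
grasp_force: 3.3
```

Run:
```python
from h import *
show();s,r,p=st();print(s['wrist_torque'],s['grasp_force'])
```

```text
t 9.32 p [ 548.63 -185.58  109.65] tx [ 0.84 -0.43  0.33] tz [ 0.41  0.11 -0.91] w 19.9 F [-4.16 -3.7   4.51] q [-0.17  0.24 -0.39 -0.34 -0.56  1.57]
[-1.13  1.31 -0.36] 3.256084048189223
```

The opening is 19.9 mm with hardly any grip force, which is wrong for a 30 mm cap, so I'm looking.

Run:
```python
from h import *
show();c=get_calibration('wrist');im=get_image('wrist');cv2.imwrite('pics/w3.png',im[:,:,::-1])
s,r,p=st()
for z in(0,-19):print(z,proj(c,p+r.apply([0,0,z])))
```

```text
t 9.32 p [ 548.63 -185.58  109.65] tx [ 0.84 -0.43  0.33] tz [ 0.41  0.11 -0.91] w 19.9 F [-4.16 -3.7   4.51] q [-0.17  0.24 -0.39 -0.34 -0.56  1.57]
0 [317.47 234.14]
-19 [317.49 249.86]
```

View pics/w3.png

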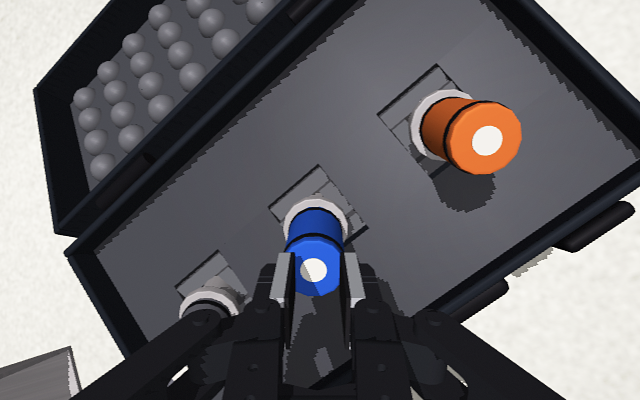

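In the wrist view the pad tips end at row ~253, in front of the cap top (314,270), which doesn't match where the TCP should project (317,234). The scene camera can settle it from the side.

Run:
```python
from h import *
im=get_image('scene')[:,:,::-1].copy();c=get_calibration('scene');s,r,p=st()
for z in(0,-19,-54-19):print(z,proj(c,p+r.apply([0,0,z])))
a=im[120:270,140:340];cv2.imwrite('pics/s2.png',cv2.resize(a,None,fx=4,fy=4,interpolation=cv2.INTER_CUBIC))
```

```text
0 [234.62 216.93]
-19 [231.63 209.95]
-73 [222.73 189.16]
```

View pics/s2.png

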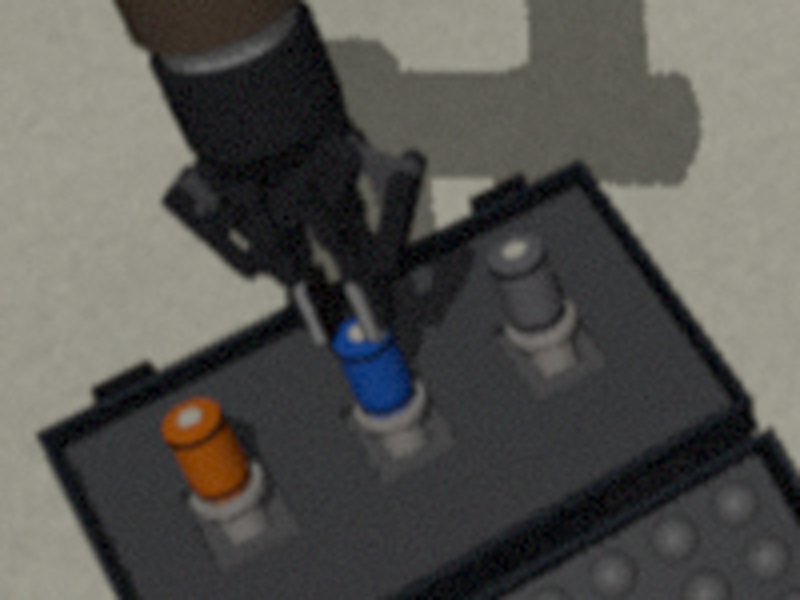

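The fingertips only reach the cap's top: seen in both views they end about 43 mm short of the reported TCP. The cap top is at crop (360,335), with the pads at (315,330) and (368,320). So I'll open and go ~40 mm farther along the axis, feeling for contact.

Emit:
arm_command:
  steps: [0, 0, -0.005, 0, 0, 0, 0, 0, 0, 0, 0, 0, 0, 0, 0, 0, 0, 0, 0, 0]
  grip: 0.085

```text
clock: 10.05
position: [546.6, -185.2, 113.4]
ee_rot: [0.955, -0.205, 0.191, -0.099]
contact_force: [0.9, -0.8, 0.3]
gripper_width: 85.1
grasp_force: 0.0
```

Run:
```python
from h import *
show();im=get_image('wrist');cv2.imwrite('pics/w4.png',im[:,:,::-1]);c=get_calibration('wrist')
ax=np.array([-.404,-.125,.906])
h=cv2.cvtColor(im,cv2.COLOR_RGB2HSV);b=max(blob(im,'blue'),key=lambda b:b[1][4]);u,v=b[1][0]+b[1][2]//2,b[1][1]+b[1][3]-22
g=im[v-20:v+21,u-20:u+21].min(2)>170;n,l,st_,ce=cv2.connectedComponentsWithStats(g.astype(np.uint8));i=1+np.argmax(st_[1:,4]);d=ce[i]+[u-20,v-20]
X=plane(c,d,125+23*.906);print(b[1],d,'cap',X-23*ax,'tool offs at cap-17ax',totool(X-23*ax-17*ax))
```

```text
t 10.05 p [ 546.64 -185.2   113.37] tx [ 0.84 -0.43  0.32] tz [ 0.41  0.11 -0.91] w 85.1 F [ 0.91 -0.77  0.28] q [-0.17  0.23 -0.39 -0.34 -0.57  1.57]
[ 285  231   64   59 2458] [316.23 264.05] cap [ 542.72 -186.19  125.  ] tool offs at cap-17ax [ 0.76 -1.08  4.78]
```

Emit:
arm_command:
  steps: [0.0007, -0.0005, 0.01, 0, 0, 0, 0.01, 0, 0, 0, 0.008, 0, 0, 0, 0.005, 0]

```text
clock: 10.6
position: [560.8, -181.3, 82.9]
ee_rot: [0.955, -0.205, 0.19, -0.099]
contact_force: [-1.0, 1.0, 0.1]
gripper_width: 84.9
grasp_force: 0.0
```

Emit:
arm_command:
  steps: [0, 0, 0.004, 0, 0, 0, 0.003, 0, 0, 0, 0.002, 0, 0, 0, 0, 0]

```text
clock: 11.1
position: [564.5, -180.5, 75.8]
ee_rot: [0.955, -0.205, 0.191, -0.099]
contact_force: [0.5, 0.1, 0.3]
gripper_width: 85.5
grasp_force: 0.0
```

Run:
```python
from h import *
show();im=get_image('wrist');cv2.imwrite('pics/w5.png',im[:,:,::-1])
```

```text
t 11.1 p [ 564.45 -180.49   75.8 ] tx [ 0.84 -0.43  0.32] tz [ 0.41  0.11 -0.91] w 85.5 F [0.46 0.12 0.29] q [-0.16  0.31 -0.39 -0.37 -0.5   1.6 ]
```

View pics/w5.png

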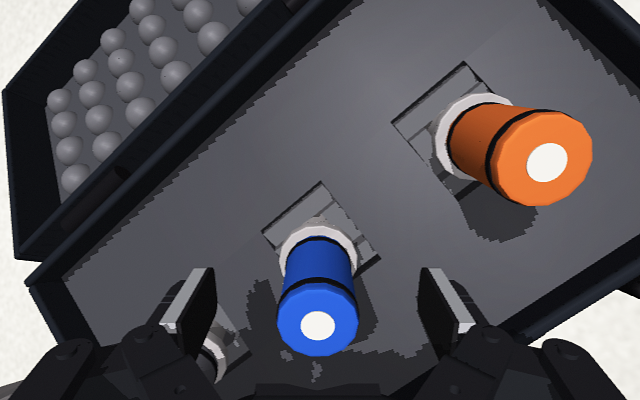

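The cap (dot at 317,325) is centred between the fingers, with the tips now beside the cap's lower half and no contact. I'll go 5 mm more, then close.

Emit:
arm_command:
  steps: [0, 0, 0.003, 0, 0, 0, 0.002, 0, 0, 0, 0, 0]

```text
clock: 11.52
position: [566.4, -179.9, 71.0]
ee_rot: [0.955, -0.205, 0.191, -0.099]
contact_force: [-0.2, -0.6, -0.4]
gripper_width: 84.7
grasp_force: 0.0
```

Emit:
arm_command:
  steps: [0, 0, 0, 0, 0, 0, 0, 0, 0, 0, 0, 0, 0, 0, 0, 0, 0, 0, 0, 0]
  grip: 0.02

```text
clock: 12.15
position: [566.3, -180.2, 71.3]
ee_rot: [0.955, -0.205, 0.191, -0.099]
contact_force: [-2.1, -1.7, 1.0]
gripper_width: 28.8
grasp_force: 59.1
```

```bash
cat >> h.py <<'E'
AX=np.array([-.404,-.125,.906])
def pull():
    s,r,p=st();F=np.array(s['contact_force']);T=np.array(s['wrist_torque'])
    print('t',round(s['clock'],2),'p',p,'w',round(s['gripper_width'],1),'g',round(s['grasp_force'],1),'pull',round(-F@AX,2),'Ftool',r.inv().apply(F),'T',r.inv().apply(T),'q6',s['joints'][5])
E
python3 -c "
from h import *
pull(); s,r,p=st(); print(r.inv().apply(AX))"
```

```text
t 12.15 p [ 566.33 -180.18   71.34] w 28.8 g 59.1 pull -1.93 Ftool [-0.73  2.   -1.91] T [-0.99 -0.7   0.03] q6 1.6039397256461314
[ 0.01  0.01 -1.  ]
```

Firm grip: 59 N, and the width fits the cap. Now I twist to and fro with small gains.

Emit:
arm_command:
  steps: [0, 0, -0.0002, 0.15, 0, 0, -0.0002, 0.15, 0, 0, -0.0002, -0.15, 0, 0, -0.0002, -0.15, 0, 0, -0.0002, -0.15, 0, 0, -0.0002, -0.15, 0, 0, -0.0002, 0.15, 0, 0, -0.0002, 0.15, 0, 0, -0.0002, 0.15]

```text
clock: 13.28
position: [564.9, -179.8, 71.9]
ee_rot: [0.936, -0.278, 0.182, -0.114]
contact_force: [-0.7, -0.2, -2.8]
gripper_width: 28.7
grasp_force: 59.5
```

```bash
python3 -c "
from h import *
pull()"
```

```text
t 13.28 p [ 564.93 -179.83   71.91] w 28.7 g 59.5 pull 2.21 Ftool [-1.2   1.38  2.22] T [-1.08 -0.66 -0.25] q6 1.4480762140047803
```

Emit:
arm_command:
  steps: [0, 0, -0.00025, 0.15, 0, 0, -0.00025, -0.15, 0, 0, -0.00025, -0.15, 0, 0, -0.00025, -0.15, 0, 0, -0.00025, -0.15, 0, 0, -0.00025, 0.15, 0, 0, -0.00025, 0.15, 0, 0, -0.00025, 0.15, 0, 0, -0.00025, 0.15, 0, 0, -0.00025, -0.15, 0, 0, -0.00025, -0.15, 0, 0, -0.00025, -0.15]

```text
clock: 14.78
position: [564.7, -180.6, 75.0]
ee_rot: [0.968, -0.131, 0.198, -0.084]
contact_force: [1.0, -1.5, -3.4]
gripper_width: 28.7
grasp_force: 59.5
```

```bash
python3 -c "
from h import *
pull()"
```

```text
t 14.78 p [ 564.67 -180.62   75.  ] w 28.7 g 59.5 pull 3.26 Ftool [0.08 1.91 3.29] T [-0.89 -0.44  0.18] q6 1.7535791210703475
```

Emit:
arm_command:
  steps: [0, 0, -0.0003, -0.15, 0, 0, -0.0003, 0.15, 0, 0, -0.0003, 0.15, 0, 0, -0.0003, 0.15, 0, 0, -0.0003, 0.15, 0, 0, -0.0003, -0.15, 0, 0, -0.0003, -0.15, 0, 0, -0.0003, -0.15, 0, 0, -0.0003, -0.15, 0, 0, -0.0003, 0.15, 0, 0, -0.0003, 0.15, 0, 0, -0.0003, 0.15]

```text
clock: 16.27
position: [562.6, -180.6, 77.9]
ee_rot: [0.936, -0.278, 0.182, -0.114]
contact_force: [0.9, -0.4, -4.7]
gripper_width: 28.9
grasp_force: 59.8
```

```bash
cat >> h.py <<'E'
def dotfind(im):
    b=max(blob(im,'blue'),key=lambda b:b[1][4])[1];g=np.zeros(im.shape[:2],np.uint8)
    g[b[1]:b[1]+b[3],b[0]:b[0]+b[2]]=(im.min(2)>170)[b[1]:b[1]+b[3],b[0]:b[0]+b[2]]
    n,l,s,ce=cv2.connectedComponentsWithStats(g);return ce[1+np.argmax(s[1:,4])],b
def caps():
    im=get_image('wrist');c=get_calibration('wrist');d,b=dotfind(im);o=max(blob(im,'orange'),key=lambda b:b[1][4]);print('blue dot',d,b,'orange',o[0],o[1]);return im
E
python3 -c "
from h import *
pull();im=caps();cv2.imwrite('pics/w6.png',im[:,:,::-1])
d,b=dotfind(cv2.cvtColor(cv2.imread('pics/w5.png'),cv2.COLOR_BGR2RGB));print(d,b)"
```

```text
t 16.27 p [ 562.57 -180.6    77.91] w 28.9 g 59.8 pull 4.59 Ftool [-0.39  1.42  4.6 ] T [-1.1  -0.47 -0.23] q6 1.4421152570444344
blue dot [319.54 331.93] [ 274  290   87   77 4329] orange [495.16 120.48] [ 427   75  139  102 9070]
[317.22 325.3 ] [ 276  282   84   75 4083]
```

Emit:
arm_command:
  steps: [0, 0, -0.0003, 0.18, 0, 0, -0.0003, -0.18, 0, 0, -0.0003, -0.18, 0, 0, -0.0003, -0.18, 0, 0, -0.0003, -0.18, 0, 0, -0.0003, 0.18, 0, 0, -0.0003, 0.18, 0, 0, -0.0003, 0.18, 0, 0, -0.0003, 0.18, 0, 0, -0.0003, -0.18, 0, 0, -0.0003, -0.18, 0, 0, -0.0003, -0.18]

```text
clock: 17.82
position: [561.5, -181.2, 81.6]
ee_rot: [0.971, -0.1, 0.2, -0.078]
contact_force: [2.3, -0.2, -3.6]
gripper_width: 28.7
grasp_force: 59.8
```

```bash
python3 -c "
from h import *
pull();im=caps()"
```

```text
t 17.82 p [ 561.51 -181.17   81.55] w 28.7 g 59.8 pull 4.18 Ftool [0.77 0.53 4.19] T [-0.79 -0.63  0.19] q6 1.8101571100718794
blue dot [316.71 334.41] [ 274  290   87   77 4354] orange [529.14 184.89] [ 462  138  137  103 8433]
```

Emit:
arm_command:
  steps: [0, 0, -0.0003, -0.18, 0, 0, -0.0003, 0.18, 0, 0, -0.0003, 0.18, 0, 0, -0.0003, 0.18, 0, 0, -0.0003, 0.18, 0, 0, -0.00035, -0.18, 0, 0, -0.00035, -0.18, 0, 0, -0.00035, -0.18, 0, 0, -0.00035, -0.18, 0, 0, -0.00035, 0.18, 0, 0, -0.00035, 0.18, 0, 0, -0.00035, 0.18, 0, 0, -0.00035, 0.18, 0, 0, -0.00035, -0.18, 0, 0, -0.00035, -0.18, 0, 0, -0.00035, -0.18]

```text
clock: 19.88
position: [561.6, -181.1, 88.1]
ee_rot: [0.971, -0.101, 0.203, -0.079]
contact_force: [5.0, 2.6, -0.7]
gripper_width: 28.7
grasp_force: 60.0
```

```bash
python3 -c "
from h import *
pull();im=caps()"
```

```text
t 19.88 p [ 561.6  -181.1    88.14] w 28.7 g 60.0 pull 2.98 Ftool [ 3.66 -3.25  2.97] T [0.87 0.07 0.12] q6 1.8030023012487062
blue dot [316.65 334.52] [ 274  290   87   77 4331] orange [522.58 185.79] [ 461  141  127   98 7583]
```

```bash
python3 -c "
from h import *
for n in('scene','top'):
  im=get_image(n)
  for col in('orange','blue'):
    for b in blob(im,col):print(n,col,b[0],b[1])
  if n=='scene':
    cv2.imwrite('pics/s3.png',cv2.resize(im[120:320,130:350,::-1],None,fx=3,fy=3))
pull()"
```

```text
scene orange [ 31.65 225.94] [  0 203  56  63 975]
scene orange [191.23 232.35] [180 219  22  27 373]
scene orange [ 31.61 312.65] [   0  264   73   76 1319]
scene blue [525.82   7.67] [510   0  30  18 338]
scene blue [510.37  52.97] [497  38  31  26 442]
scene blue [568.96  75.37] [558  63  23  26 123]
scene blue [558.85  71.76] [552  64  15  17  74]
scene blue [578.04  80.78] [564  66  29  31 168]
scene blue [585.65  88.27] [570  72  31  34 173]
scene blue [592.15  97.35] [576  81  33  34 188]
scene blue [595.93 109.4 ] [582  95  29  29 164]
scene blue [596.5  124.71] [589 117  17  16  94]
scene blue [229.54 205.42] [220 192  20  26 297]
top orange [553.25 175.47] [546 168  15  14  53]
top orange [431.37 182.54] [423 175  19  17 198]
top orange [577.02 247.6 ] [567 244  20   7  53]
top blue [396.75 192.61] [390 188  14  11  72]
top blue [ 18.68 215.7 ] [  9 213  21   6 105]
top blue [ 13.49 228.14] [  0 226  29   6 152]
top blue [ 13.36 241.09] [  0 239  29   6 149]
top blue [ 13.32 253.81] [  0 251  29   7 154]
top blue [ 13.14 266.61] [  0 263  28   8 154]
top blue [ 12.84 279.52] [  0 276  27   9 146]
top blue [ 15.39 292.02] [  5 288  22   9 116]
top blue [ 53.24 339.5 ] [ 37 329  28  32 378]
top blue [  6.92 369.79] [  0 353  26  33 420]
t 20.02 p [ 561.57 -181.27   88.19] w 28.3 g 59.9 pull 3.57 Ftool [ 3.15 -3.94  3.55] T [0.84 0.15 0.01] q6 1.7972475821755238
```

View pics/s3.png

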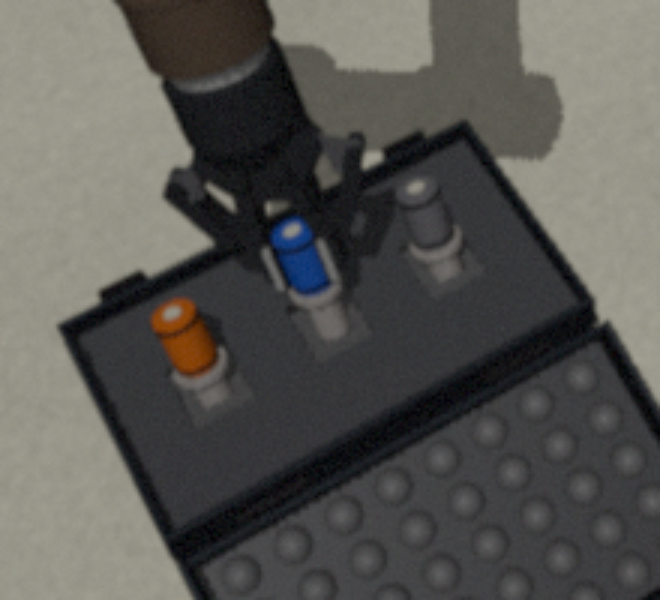

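The case has not moved: orange is still at (191.2,232.4) in the scene view. The blue logger has visibly risen, its collar now well clear of the foam. I ease off the sideways force and go on.

Emit:
arm_command:
  steps: [0.0006, -0.0006, -0.00035, -0.18, 0.0005, -0.0005, -0.00035, 0.18, 0, 0, -0.00035, 0.18, 0, 0, -0.00035, 0.18, 0, 0, -0.00035, 0.18, 0, 0, -0.00035, -0.18, 0, 0, -0.00035, -0.18, 0, 0, -0.00035, -0.18, 0, 0, -0.00035, -0.18, 0, 0, -0.0004, 0.18, 0, 0, -0.0004, 0.18]

```text
clock: 21.4
position: [560.7, -181.9, 92.3]
ee_rot: [0.957, -0.194, 0.194, -0.097]
contact_force: [2.7, -0.5, -1.7]
gripper_width: 28.4
grasp_force: 60.1
```

```bash
python3 -c "
from h import *
pull();show()"
```

```text
t 21.4 p [ 560.66 -181.89   92.27] w 28.4 g 60.1 pull 2.55 Ftool [ 1.99 -0.02  2.57] T [-0.51  0.18 -0.  ] q6 1.6026568182327319
t 21.4 p [ 560.66 -181.89   92.27] tx [ 0.85 -0.41  0.33] tz [ 0.41  0.11 -0.91] w 28.4 F [ 2.75 -0.51 -1.66] q [-0.16  0.28 -0.39 -0.35 -0.52  1.6 ]
```

Emit:
arm_command:
  steps: [0.0005, 0, -0.0005, 0.18, 0, 0, -0.0005, 0.18, 0, 0, -0.0005, -0.18, 0, 0, -0.0005, -0.18, 0, 0, -0.0005, -0.18, 0, 0, -0.0005, -0.18, 0, 0, -0.0006, 0.18, 0, 0, -0.0006, 0.18, 0, 0, -0.0006, 0.18, 0, 0, -0.0006, 0.18, 0, 0, -0.0006, -0.18, 0, 0, -0.0006, -0.18]

```text
clock: 22.9
position: [557.5, -181.7, 97.8]
ee_rot: [0.958, -0.188, 0.193, -0.097]
contact_force: [2.0, 1.3, -0.4]
gripper_width: 28.9
grasp_force: 60.1
```

```bash
python3 -c "
from h import *
pull();show();caps()"
```

```text
t 22.9 p [ 557.47 -181.68   97.78] w 28.9 g 60.1 pull 1.33 Ftool [ 1.11 -1.72  1.32] T [ 0.55 -0.43  0.04] q6 1.6089369732132535
t 22.9 p [ 557.47 -181.68   97.78] tx [ 0.85 -0.4   0.33] tz [ 0.41  0.11 -0.91] w 28.9 F [ 2.04  1.28 -0.38] q [-0.16  0.27 -0.39 -0.35 -0.54  1.61]
blue dot [317.22 334.1 ] [ 274  290   87   77 4331] orange [495.37 146.72] [ 438  108  117   87 6451]
```

The pull is down to about the logger's weight. I now draw the probe out along the slant.

Emit:
arm_command:
  steps: [0, 0, -0.002, 0, 0, 0, -0.004, 0, 0, 0, -0.008, 0, 0, 0, -0.012, 0, 0, 0, -0.012, 0, 0, 0, -0.012, 0, 0, 0, -0.015, 0, 0, 0, -0.02, 0, 0, 0, -0.02, 0, 0, 0, -0.02, 0]

```text
clock: 24.2
position: [505.4, -196.5, 212.1]
ee_rot: [0.958, -0.19, 0.193, -0.096]
contact_force: [0.5, -0.3, -2.0]
gripper_width: 28.6
grasp_force: 60.6
```

```bash
python3 -c "
from h import *
pull();show();caps()
im=get_image('scene');print([b for b in blob(im,'orange') if 170<b[0][0]<220])
s,r,p=st();print('cap est dz',p)
print('vertical', r.inv().apply([0,0,60]))
print('to near left', totool([350,-150,330]))"
```

```text
t 24.2 p [ 505.39 -196.47  212.07] w 28.6 g 60.6 pull 1.93 Ftool [-0.12  0.64  1.94] T [-0.6  -0.77 -0.01] q6 1.5397517547036985
t 24.2 p [ 505.39 -196.47  212.07] tx [ 0.85 -0.4   0.33] tz [ 0.41  0.11 -0.91] w 28.6 F [ 0.47 -0.32 -1.96] q [-0.21  0.07 -0.34 -0.27 -0.79  1.54]
blue dot [317.13 334.34] [ 274  290   87   76 4299] orange [414.38 115.15] [ 388   94   54   45 1554]
[(array([191.21, 232.29]), array([180, 219,  22,  27, 370], dtype=int32))]
cap est dz [ 506.58 -197.03  214.01]
vertical [ 20.22 -15.5  -54.32]
to near left [-113.13  -21.6  -164.07]
```

The logger is out and the case is untouched. Next I bring it to an area at azimuth ~0.26, then push inward past the inner reach limit to bring the tool back to vertical.

```bash
python3 -c "
from h import *
print('mv', totool([430,115,330]));s,r,p=st();print(r.inv().apply([-.966*40,-.257*40,0]))"
```

```text
mv [-151.4  -288.66 -102.13]
[-28.78  21.96 -16.98]
```

Emit:
arm_command:
  steps: [0, 0, -0.03, 0, 0, 0, -0.03, 0, -0.0216, -0.0412, -0.006, 0, -0.0216, -0.0412, -0.006, 0, -0.0216, -0.0412, -0.006, 0, -0.0216, -0.0412, -0.006, 0, -0.0216, -0.0412, -0.006, 0, -0.0216, -0.0412, -0.006, 0, -0.0216, -0.0412, -0.006, 0, -0.029, 0.022, -0.017, 0, -0.029, 0.022, -0.017, 0]

```text
clock: 25.68
position: [351.4, 94.6, 326.9]
ee_rot: [0.958, -0.191, 0.192, -0.096]
contact_force: [0.0, 1.0, -0.3]
gripper_width: 28.7
grasp_force: 60.4
```

```bash
python3 -c "
from h import *
show();s,r,p=st();print(r.inv().apply([-.966*40,-.257*40,0]))"
```

```text
t 25.68 p [351.37  94.62 326.94] tx [ 0.85 -0.4   0.33] tz [ 0.4   0.11 -0.91] w 28.7 F [ 0.    1.04 -0.35] q [ 1.01 -0.48 -0.67  0.33 -1.08  0.06]
[-28.86  22.03 -16.74]
```

Emit:
arm_command:
  steps: [-0.022, 0.016, -0.013, 0, -0.022, 0.016, -0.013, 0, -0.022, 0.016, -0.013, 0]

```text
clock: 26.05
position: [277.2, 76.9, 328.3]
ee_rot: [0.959, -0.191, 0.187, -0.095]
contact_force: [-1.7, 0.4, -0.8]
gripper_width: 28.5
grasp_force: 60.4
```

```bash
python3 -c "
from h import *
show();s,r,p=st();print(r.inv().apply([-.966*40,-.257*40,0]))"
```

```text
t 26.05 p [277.21  76.86 328.26] tx [ 0.86 -0.4   0.32] tz [ 0.4   0.11 -0.91] w 28.5 F [-1.74  0.43 -0.77] q [ 1.64 -0.77 -0.76  0.42 -1.5  -0.48]
[-28.98  22.12 -16.42]
```

Emit:
arm_command:
  steps: [-0.022, 0.016, -0.013, 0, -0.022, 0.016, -0.013, 0]

```text
clock: 26.3
position: [280.6, 96.6, 323.3]
ee_rot: [0.956, -0.187, 0.203, -0.101]
contact_force: [0.8, -0.1, -1.8]
gripper_width: 28.7
grasp_force: 60.4
```

```bash
python3 -c "
from h import *
show();s,r,p=st();print(r.inv().apply([-.966*40,-.257*40,0]))"
```

```text
t 26.3 p [280.55  96.58 323.3 ] tx [ 0.85 -0.4   0.35] tz [ 0.43  0.12 -0.9 ] w 28.7 F [ 0.78 -0.05 -1.78] q [ 1.71 -0.75 -0.79  0.45 -1.48 -0.55]
[-28.67  21.58 -17.64]
```

Near the base axis this is the wrong limit. I'll fit the simple arm geometry from the joint readings so far, to find where the J3/J5 fold limit brings the tool back upright.

```bash
cat > fk.py <<'E'
from h import *
from scipy.optimize import least_squares
D=[([1.40158,.38558,.0066,-.0005,-1.194,-.2586],[259.0,568.05,190.4],[0,0,-1]),
([.35,1.02,1.41,.02,-1.87,.8],[903.1,152.9,283.2],[.09,.01,-1]),
([.38,1.08,1.41,.06,-1.66,.78],[970.1,194.1,238.4],[.23,.03,-.97]),
([.39,.84,.85,.06,-1.36,.75],[917.1,178.65,224.2],[.23,.03,-.97]),
([.66,-.06,-.35,.21,-.88,.39],[533.8,148.3,328.9],[.41,.11,-.91]),
([-.23,.05,-.33,-.27,-.83,1.52],[496.4,-203.9,222.4],[.4,.11,-.91]),
([-.16,.31,-.39,-.37,-.5,1.6],[564.45,-180.5,75.8],[.41,.11,-.91]),
([1.01,-.48,-.67,.33,-1.08,.06],[351.4,94.6,326.9],[.4,.11,-.91]),
([1.64,-.77,-.76,.42,-1.5,-.48],[277.2,76.9,328.3],[.4,.11,-.91]),
([1.71,-.75,-.79,.45,-1.48,-.55],[280.55,96.6,323.3],[.43,.12,-.9])]
def fk(q,k):
    h,a,off,L1,e,L2,L3=k   # base height, shoulder fwd, lateral, upper, elbow offset, forearm, tool
    A=R.from_euler('z',q[0]);U=A*R.from_euler('y',q[1]);Fo=U*R.from_euler('y',-q[2]);W=Fo*R.from_euler('x',k4*q[3])*R.from_euler('y',-q[4])
    p=A.apply([a,off,h])+U.apply([0,0,L1])+Fo.apply([L2,0,e])+W.apply([L3,0,0]);return p,W.apply([1,0,0])
best=None
for k4 in(1,-1):
    f=lambda k:np.concatenate([np.r_[fk(q,k)[0]-p,100*(fk(q,k)[1]-z)] for q,p,z in D])
    s=least_squares(f,[300,0,-160,350,0,350,250],loss='soft_l1',f_scale=5)
    if best is None or s.cost<best[0]:best=(s.cost,k4,s.x)
_,k4,K=best
lo=np.array([-3.14,-1.21,-1.07,-3.16,-2.99,-3.1]);hi=np.array([3.14,2.06,1.41,2.05,-.16,3.1])
def ik(p,z,q0=(.6,0,-.3,.1,-.9)):
    g=lambda q:np.r_[(fk(q,K)[0]-p),300*(fk(q,K)[1]-z)]
    return least_squares(g,np.clip(q0,lo[:5]+.01,hi[:5]-.01),bounds=(lo[:5],hi[:5]))
if __name__=='__main__':
    print(best);print([round(np.linalg.norm(fk(q,K)[0]-p)) for q,p,z in D])
    u=np.array([.966,.257,0]);z0=np.array([.405,.108,-.908])
    for zz in(150,200,250,300,350,450):
        row=[]
        for rr in range(600,240,-40):
            s=ik(u*rr+[0,0,zz],z0);t=fk(s.x,K)[1];row.append((rr,round(np.sqrt(2*s.cost)),*np.round(s.x[[0,1,2,4]],2),round(float(np.arctan2(t@u,-t[2])),2)))
        print(zz,*row,sep='\n  ')
E
python3 fk.py
```

```text
(np.float64(1713.8902247006588), -1, array([ 162.71,  -31.48, -156.07,  562.76,   -3.13,  456.55,  322.84]))
[4, 24, 22, 9, 33, 37, 43, 49, 54, 61]
150
  (600, 0, np.float64(0.6), np.float64(0.18), np.float64(-0.45), np.float64(-0.54), 0.43)
  (560, 0, np.float64(0.64), np.float64(0.11), np.float64(-0.53), np.float64(-0.54), 0.43)
  (520, 0, np.float64(0.68), np.float64(0.04), np.float64(-0.62), np.float64(-0.54), 0.43)
  (480, 0, np.float64(0.73), np.float64(-0.04), np.float64(-0.7), np.float64(-0.55), 0.43)
  (440, 0, np.float64(0.8), np.float64(-0.12), np.float64(-0.77), np.float64(-0.58), 0.43)
  (400, 0, np.float64(0.89), np.float64(-0.22), np.float64(-0.84), np.float64(-0.64), 0.43)
  (360, 0, np.float64(1.03), np.float64(-0.34), np.float64(-0.91), np.float64(-0.73), 0.43)
  (320, 0, np.float64(1.27), np.float64(-0.51), np.float64(-0.98), np.float64(-0.91), 0.43)
  (280, 8, np.float64(1.83), np.float64(-0.83), np.float64(-1.04), np.float64(-1.38), 0.41)
200
  (600, 0, np.float64(0.6), np.float64(0.13), np.float64(-0.38), np.float64(-0.66), 0.43)
  (560, 0, np.float64(0.64), np.
[... 3303 characters left out ...]
loat64(-0.05), np.float64(-0.01), np.float64(-1.22), 0.43)
  (520, 0, np.float64(0.68), np.float64(-0.13), np.float64(-0.07), np.float64(-1.23), 0.43)
  (480, 0, np.float64(0.73), np.float64(-0.21), np.float64(-0.14), np.float64(-1.26), 0.43)
  (440, 0, np.float64(0.8), np.float64(-0.29), np.float64(-0.19), np.float64(-1.3), 0.43)
  (400, 0, np.float64(0.89), np.float64(-0.38), np.float64(-0.25), np.float64(-1.35), 0.43)
  (360, 0, np.float64(1.03), np.float64(-0.47), np.float64(-0.29), np.float64(-1.44), 0.43)
  (320, 0, np.float64(1.27), np.float64(-0.59), np.float64(-0.33), np.float64(-1.58), 0.43)
  (280, 8, np.float64(1.83), np.float64(-0.76), np.float64(-0.36), np.float64(-1.94), 0.41)
```

The model shows that the inner limits won't tilt the tool back. Pushing outward on the opposite side, at azimuth about −2.88 and high up, will. I'll plan the way round.

Run:
```python
from h import *
s,r,p=st();W=[[420,0,430],[330,-350,470],[0,-490,470],[-400,-380,470],[-680,-190,470]]
a=p
for w in W:
    d=r.inv().apply(np.array(w)-a);n=int(np.ceil(np.linalg.norm(d)/58));print(w,n,np.round(d/n/1000,4).tolist());a=np.array(w)
```

```text
[420, 0, 430] 4 [0.0485, 0.0037, -0.012]
[330, -350, 470] 7 [0.011, 0.048, -0.0165]
[0, -490, 470] 7 [-0.032, 0.0331, -0.0224]
[-400, -380, 470] 8 [-0.0479, 0.0033, -0.0196]
[-680, -190, 470] 6 [-0.0522, -0.014, -0.0161]
```

Emit:
arm_command:
  steps: [0.0485, 0.0037, -0.012, 0, 0.0485, 0.0037, -0.012, 0, 0.0485, 0.0037, -0.012, 0, 0.0485, 0.0037, -0.012, 0, 0.011, 0.048, -0.0165, 0, 0.011, 0.048, -0.0165, 0, 0.011, 0.048, -0.0165, 0, 0.011, 0.048, -0.0165, 0, 0.011, 0.048, -0.0165, 0, 0.011, 0.048, -0.0165, 0, 0.011, 0.048, -0.0165, 0]

```text
clock: 27.68
position: [278.4, -312.4, 437.3]
ee_rot: [0.958, -0.191, 0.189, -0.094]
contact_force: [1.4, -0.5, -0.8]
gripper_width: 28.7
grasp_force: 60.4
```

Emit:
arm_command:
  steps: [-0.032, 0.0331, -0.0224, 0, -0.032, 0.0331, -0.0224, 0, -0.032, 0.0331, -0.0224, 0, -0.032, 0.0331, -0.0224, 0, -0.032, 0.0331, -0.0224, 0, -0.032, 0.0331, -0.0224, 0, -0.032, 0.0331, -0.0224, 0, -0.0479, 0.0033, -0.0196, 0, -0.0479, 0.0033, -0.0196, 0, -0.0479, 0.0033, -0.0196, 0, -0.0479, 0.0033, -0.0196, 0]

```text
clock: 29.05
position: [-254.5, -391.9, 452.2]
ee_rot: [0.958, -0.191, 0.19, -0.094]
contact_force: [0.2, -0.9, -1.7]
gripper_width: 28.7
grasp_force: 60.4
```

Run:
```python
from h import *
show();im=caps();cv2.imwrite('pics/w7.png',im[:,:,::-1])
s,r,a=st()
for w in[[-400,-380,470],[-680,-190,470]]:
    d=r.inv().apply(np.array(w)-a);n=int(np.ceil(np.linalg.norm(d)/58));print(w,n,np.round(d/n/1000,4).tolist());a=np.array(w)
```

```text
t 29.05 p [-254.53 -391.89  452.22] tx [ 0.85 -0.4   0.33] tz [ 0.4   0.11 -0.91] w 28.7 F [ 0.18 -0.94 -1.72] q [-2.05  0.25  0.5  -0.36 -2.09  3.09]Traceback (most recent call last):
  File "<stdin>", line 2, in <module>
  File "h.py", line 35, in caps
    im=get_image('wrist');c=get_calibration('wrist');d,b=dotfind(im);o=max(blob(im,'orange'),key=lambda b:b[1][4]);print('blue dot',d,b,'orange',o[0],o[1]);return im
                                                         ~~~~~~~^^^^
  File "h.py", line 33, in dotfind
    n,l,s,ce=cv2.connectedComponentsWithStats(g);return ce[1+np.argmax(s[1:,4])],b
                                                             ~~~~~~~~~^^^^^^^^^
    return _wrapfunc(a, 'argmax', axis=axis, out=out, **kwds)
    return bound(*args, **kwds)
ValueError: attempt to get argmax of an empty sequence
```

J6 is at its limit, so I'll roll it back while moving on. First a look at what lies behind.

Run:
```python
from h import *
im=get_image('wrist');cv2.imwrite('pics/w7.png',im[:,:,::-1])
```

```text
(no output)
```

View pics/w7.png

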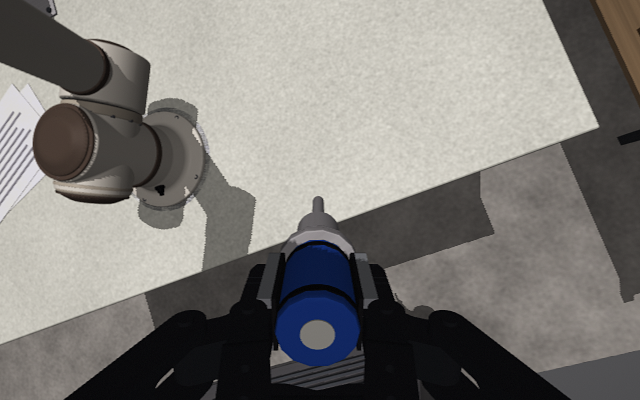

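Emit:
arm_command:
  steps: [0, 0, -0.005, 0.18, 0, 0, 0, 0.18, 0, 0, 0, 0.18, 0, 0, 0, 0.18, 0, 0, 0, 0.18, 0, 0, 0, 0.18, 0, 0, 0, 0.18]

```text
clock: 30.02
position: [-253.9, -393.2, 457.1]
ee_rot: [-0.661, 0.72, -0.098, 0.189]
contact_force: [-0.5, 0.3, -1.6]
gripper_width: 28.7
grasp_force: 60.3
```

Run:
```python
from h import *
show()
s,r,a=st()
for w in[[-400,-360,470],[-640,-180,470],[-640-.966*50,-180-.257*50,500]]:
    d=r.inv().apply(np.array(w)-a);n=int(np.ceil(np.linalg.norm(d)/58));print(w,n,np.round(d/n/1000,4).tolist());a=np.array(w)
```

```text
t 30.02 p [-253.95 -393.25  457.13] tx [-0.06 -0.99 -0.14] tz [ 0.4   0.11 -0.91] w 28.7 F [-0.52  0.3  -1.58] q [-2.05  0.25  0.51 -0.36 -2.11  1.82]
[-400, -360, 470] 3 [-0.0088, 0.044, -0.0222]
[-640, -180, 470] 6 [-0.0274, 0.0398, -0.0128]
[-688.3, -192.85, 500] 2 [0.0056, 0.0155, -0.024]
```

The last picture shows the logger firmly held on its axis (dot at 317,335, probe tip at 318,200). Behind the table's edge lies only floor, nothing tall. I continue behind and then push outward.

Emit:
arm_command:
  steps: [-0.0088, 0.044, -0.0222, 0, -0.0088, 0.044, -0.0222, 0, -0.0088, 0.044, -0.0222, 0, -0.0274, 0.0398, -0.0128, 0, -0.0274, 0.0398, -0.0128, 0, -0.0274, 0.0398, -0.0128, 0, -0.0274, 0.0398, -0.0128, 0, -0.0274, 0.0398, -0.0128, 0, -0.0274, 0.0398, -0.0128, 0]

```text
clock: 31.15
position: [-629.5, -176.5, 452.7]
ee_rot: [-0.663, 0.718, -0.097, 0.187]
contact_force: [-0.6, -0.5, -1.2]
gripper_width: 28.6
grasp_force: 60.3
```

Run:
```python
from h import *
show()
s,r,a=st();print(r.inv().apply([-.966*50,-.257*50,0]),r.inv().apply([-.966*40,-.257*40,30]))
```

```text
t 31.15 p [-629.51 -176.48  452.72] tx [-0.05 -0.99 -0.14] tz [ 0.4   0.11 -0.91] w 28.6 F [-0.58 -0.51 -1.25] q [-2.67  0.82  1.41 -0.16 -2.57  2.48]
[ 15.12  42.95 -20.6 ] [  7.9   22.73 -43.82]
```

Emit:
arm_command:
  steps: [0.013, 0.037, -0.035, 0, 0.013, 0.037, -0.035, 0, 0.013, 0.037, -0.035, 0, 0.013, 0.037, -0.035, 0, 0.013, 0.037, -0.035, 0]

```text
clock: 31.78
position: [-686.0, -192.8, 409.1]
ee_rot: [-0.674, 0.722, -0.065, 0.141]
contact_force: [-0.6, 0.6, -1.6]
gripper_width: 28.9
grasp_force: 60.3
```

Run:
```python
from h import *
show()
s,r,a=st();print(r.inv().apply([-.966*60,-.257*60,0]),r.inv().apply([-.966*50,-.257*50,25]))
```

```text
t 31.77 p [-686.   -192.81  409.13] tx [-0.05 -0.99 -0.12] tz [ 0.29  0.1  -0.95] w 28.9 F [-0.6   0.57 -1.62] q [-2.67  0.87  1.41 -0.07 -2.41  2.55]
[ 18.29  54.08 -18.38] [ 12.34  37.97 -39.11]
```

Emit:
arm_command:
  steps: [0.019, 0.037, -0.034, 0, 0.019, 0.037, -0.034, 0, 0.019, 0.037, -0.034, 0, 0.019, 0.037, -0.034, 0, 0.019, 0.037, -0.034, 0, 0.019, 0.037, -0.034, 0]

```text
clock: 32.52
position: [-738.0, -235.2, 381.6]
ee_rot: [-0.681, 0.728, -0.024, 0.076]
contact_force: [0.1, 0.2, -1.5]
gripper_width: 28.7
grasp_force: 60.2
```

Run:
```python
from h import *
show()
s,r,a=st();t=r.as_matrix()[:,2];print(t);d=-t[:2]/np.linalg.norm(t[:2]);print(r.inv().apply([d[0]*50,d[1]*50,20]))
```

```text
t 32.52 p [-738.04 -235.24  381.56] tx [-0.06 -1.   -0.08] tz [ 0.14  0.07 -0.99] w 28.7 F [ 0.09  0.16 -1.52] q [-2.63  0.9   1.41 -0.01 -2.24  2.56]
[ 0.14  0.07 -0.99]
[ 22.5   40.34 -27.68]
```

Emit:
arm_command:
  steps: [0.047, -0.031, 0, 0, 0.047, -0.031, 0, 0, 0.047, -0.031, 0, 0, 0.047, -0.031, 0, 0, 0.047, -0.031, 0, 0, 0.031, 0.035, -0.028, 0, 0.031, 0.035, -0.028, 0, 0.031, 0.035, -0.028, 0, 0.031, 0.035, -0.028, 0]

```text
clock: 33.65
position: [-642.6, -506.5, 371.9]
ee_rot: [-0.682, 0.731, -0.016, 0.018]
contact_force: [0.3, -0.1, -0.9]
gripper_width: 28.9
grasp_force: 60.5
```

Run:
```python
from h import *
show()
s,r,a=st();t=r.as_matrix()[:,2];print(t);d=-t[:2]/np.linalg.norm(t[:2]);print(r.inv().apply([d[0]*50,d[1]*50,20]))
```

```text
t 33.65 p [-642.56 -506.48  371.9 ] tx [-0.07 -1.   -0.  ] tz [ 0.05  0.   -1.  ] w 28.9 F [ 0.32 -0.07 -0.9 ] q [-2.29  0.9   1.41 -0.04 -2.11  2.2 ]
[ 0.05  0.   -1.  ]
[  4.    48.81 -22.39]
```

Emit:
arm_command:
  steps: [-0.015, 0.06, -0.01, 0, -0.015, 0.06, -0.01, 0, -0.015, 0.06, -0.01, 0]

```text
clock: 34.02
position: [-753.1, -407.6, 343.8]
ee_rot: [-0.682, 0.731, -0.008, -0.013]
contact_force: [-0.4, -1.1, -1.3]
gripper_width: 28.4
grasp_force: 60.5
```

Run:
```python
from h import *
show()
s,r,a=st();t=r.as_matrix()[:,2];print(t*100)
W=[[-420,-480,400],[0,-500,400],[340,-300,400],[440,60,380],[463,150,380]]
for w in W:
    d=r.inv().apply(np.array(w)-a);n=int(np.ceil(np.linalg.norm(d)/58));print(w,n,np.round(d/n/1000,4).tolist());a=np.array(w)
```

```text
t 34.02 p [-753.09 -407.6   343.78] tx [-0.07 -1.    0.03] tz [-0.01 -0.03 -1.  ] w 28.4 F [-0.4  -1.12 -1.32] q [-2.46  0.94  1.41 -0.02 -2.01  2.39]
[ -0.84  -2.87 -99.96]
[-420, -480, 400] 6 [0.0084, -0.0562, -0.0095]
[0, -500, 400] 8 [-0.0012, -0.0525, -0.0004]
[340, -300, 400] 7 [-0.0319, -0.0464, -0.0012]
[440, 60, 380] 7 [-0.0524, -0.0106, 0.0013]
[463, 150, 380] 2 [-0.0457, -0.0083, -0.0014]
```

Tilt is now only 1.7°. I travel back around to beside the rack.

Emit:
arm_command:
  steps: [0.0084, -0.0562, -0.0095, 0, 0.0084, -0.0562, -0.0095, 0, 0.0084, -0.0562, -0.0095, 0, 0.0084, -0.0562, -0.0095, 0, 0.0084, -0.0562, -0.0095, 0, 0.0084, -0.0562, -0.0095, 0, -0.0012, -0.0525, -0.0004, 0, -0.0012, -0.0525, -0.0004, 0, -0.0012, -0.0525, -0.0004, 0, -0.0012, -0.0525, -0.0004, 0, -0.0012, -0.0525, -0.0004, 0, -0.0012, -0.0525, -0.0004, 0, -0.0012, -0.0525, -0.0004, 0, -0.0012, -0.0525, -0.0004, 0]

```text
clock: 35.78
position: [-13.3, -500.0, 402.5]
ee_rot: [-0.682, 0.731, -0.01, -0.012]
contact_force: [-0.1, -0.6, -1.3]
gripper_width: 28.5
grasp_force: 60.5
```

Emit:
arm_command:
  steps: [-0.0319, -0.0464, -0.0012, 0, -0.0319, -0.0464, -0.0012, 0, -0.0319, -0.0464, -0.0012, 0, -0.0319, -0.0464, -0.0012, 0, -0.0319, -0.0464, -0.0012, 0, -0.0319, -0.0464, -0.0012, 0, -0.0319, -0.0464, -0.0012, 0, -0.0524, -0.0106, 0.0013, 0, -0.0524, -0.0106, 0.0013, 0, -0.0524, -0.0106, 0.0013, 0, -0.0524, -0.0106, 0.0013, 0, -0.0524, -0.0106, 0.0013, 0]

```text
clock: 37.28
position: [396.3, -41.4, 389.5]
ee_rot: [-0.682, 0.731, -0.009, -0.009]
contact_force: [1.6, -0.1, -0.8]
gripper_width: 28.5
grasp_force: 60.5
```

Run:
```python
from h import *
show()
s,r,p=st();t=r.as_matrix()[:,2];print(t*100)
im=get_image('wrist');c=get_calibration('wrist');cv2.imwrite('pics/w8.png',im[:,:,::-1])
b=max(blob(im,'blue'),key=lambda b:b[1][4]);print(b)
o,d=ray(c,(317.2,334.3));o2=r.inv().apply(o-p);d2=r.inv().apply(d);print('dot in tool at z=-82',o2+d2*(-82-o2[2])/d2[2], 'top',proj(c,p+r.apply([0,0,-82])))
print('to slot xy above, z=250',totool([469.7,211.6,250]))
```

```text
t 37.27 p [396.29 -41.36 389.53] tx [-0.07 -1.    0.03] tz [-0.   -0.03 -1.  ] w 28.5 F [ 1.58 -0.09 -0.84] q [ 0.33 -0.1  -0.1   0.02 -1.58 -0.4 ]
[ -0.06  -2.59 -99.97]
(array([316.83, 326.54]), array([ 275,  290,   85,   76, 4192], dtype=int32))
dot in tool at z=-82 [ -3.89  -1.81 -82.  ] top [322.69 324.78]
to slot xy above, z=250 [-255.77  -55.43  132.32]
```

```bash
cat >> h.py <<'E'
def held(n=4):
    out=[]
    for i in range(n):
        s,r,p=st();c=get_calibration('wrist');im=get_image('wrist');b=max(blob(im,'blue'),key=lambda b:b[1][4])[1]
        sub=im[b[1]+20:b[1]+b[3]-4,b[0]+15:b[0]+b[2]-15];hs=cv2.cvtColor(sub,cv2.COLOR_RGB2HSV);m=((hs[:,:,1]<60)&(hs[:,:,2]>80)).astype(np.uint8)
        k,l,q,ce=cv2.connectedComponentsWithStats(m);j=1+np.argmax(q[1:,4]);d=ce[j]+[b[0]+15,b[1]+20]
        o,v=ray(c,d);zt=-82;o2=r.inv().apply(o-p);v2=r.inv().apply(v);X=o2+v2*(zt-o2[2])/v2[2]
        w=p+r.apply(X);col=w+r.apply([0,0,52]);out.append(np.r_[d,X[:2],col-p,col])
    out=np.array(out);print(out);return out.mean(0)
E
python3 - <<'E'
from h import *
m=held();print(m);show()
rx=np.array([.9994,-.035,0]);S=np.array([469.7,211.6,125]);ry=np.array([.035,.9994,0])
off=m[4:7]
T=S-65*rx+[0,0,60]-off;print('hover tgt TCP',T,totool(T))
E
```

```text
[[316.8  334.06  -0.31  -0.64   0.69   0.97  29.98 398.55 -35.87 418.24]
 [316.83 334.14  -0.34  -0.63   0.73   1.06  29.98 397.71 -38.2  418.41]
 [316.85 334.16  -0.33  -0.62   0.73   1.08  29.98 397.24 -39.95 418.8 ]
 [316.85 334.16  -0.32  -0.62   0.72   1.08  29.98 397.   -41.1  419.02]]
[316.83 334.13  -0.33  -0.62   0.72   1.05  29.98 397.62 -38.78 418.62]
t 37.52 p [396.14 -42.9  389.03] tx [-0.07 -1.    0.03] tz [-0.   -0.03 -1.  ] w 28.8 F [-0.23  0.33 -1.74] q [ 0.33 -0.1  -0.1   0.02 -1.58 -0.4 ]
hover tgt TCP [404.02 212.82 155.02] [-261.88    9.61  227.04]
```

The logger sits on the tool axis, with its collar underside 30 mm above the TCP. I move to in front of the slot.

Emit:
arm_command:
  steps: [-0.045, 0.002, 0.01, 0, -0.045, 0.002, 0.03, 0, -0.045, 0.002, 0.04, 0, -0.045, 0.002, 0.04, 0, -0.045, 0.002, 0.04, 0, -0.037, 0, 0.04, 0, 0, 0, 0.027, 0, 0, 0, 0, 0, 0, 0, 0, 0]

```text
clock: 38.65
position: [404.7, 213.0, 155.8]
ee_rot: [-0.681, 0.732, -0.008, -0.01]
contact_force: [-0.2, 0.9, -1.1]
gripper_width: 29.0
grasp_force: 60.5
```

Run:
```python
from h import *
m=held(2);show();s,r,p=st()
im=get_image('scene');print([b for b in blob(im,'green')],[b for b in blob(im,'blue') if 300<b[0][0]<480 and b[0][1]>60])
rx=np.array([.9994,-.035,0]);S=np.array([469.7,211.6,125])
for w in(S-65*rx+[0,0,10],S-30*rx+[0,0,10],S+[0,0,10]):print(totool(w-m[4:7]))
```

```text
[[316.99 334.24  -0.37  -0.57   0.68   1.08  29.98 405.33 214.05 185.8 ]
 [316.99 334.2   -0.35  -0.56   0.66   1.05  29.98 405.3  214.28 186.03]]
t 38.75 p [404.45 213.35 156.  ] tx [-0.07 -1.    0.02] tz [-0.   -0.02 -1.  ] w 28.9 F [ 0.29 -0.27 -1.04] q [ 0.85  0.14 -0.44  0.02 -1.02 -0.93]
[(array([448.01, 122.03]), array([442, 117,  13,  10,  76], dtype=int32)), (array([445.54, 131.96]), array([440, 128,  13,   9,  81], dtype=int32))] [(array([397.5 ,  96.09]), array([395,  91,   6,  12,  44], dtype=int32))]
[-0.65  0.06 50.78]
[ -1.9  -34.92  50.71]
[ -2.96 -64.9   50.65]
```

Emit:
arm_command:
  steps: [0, 0, 0.025, 0, 0, 0, 0.02, 0, -0.001, 0, 0.006, 0, 0, -0.008, 0, 0, 0, -0.01, 0, 0, 0, -0.01, 0, 0, 0, -0.007, 0, 0, 0, 0, 0, 0]

```text
clock: 39.8
position: [438.5, 210.4, 102.9]
ee_rot: [-0.682, 0.731, -0.008, -0.011]
contact_force: [0.4, -0.9, -1.3]
gripper_width: 28.4
grasp_force: 60.5
```

Run:
```python
from h import *
m=held(2);pull();s,r,p=st()
rx=np.array([.9994,-.035,0]);S=np.array([469.7,211.6,125])
for w in(S-30*rx+[0,0,10],S+[0,0,10]):print(totool(w-m[4:7]))
c=get_calibration('wrist')
ry=np.array([.035,.9994,0]);C=S+21*rx+45*ry
for a,b in((-45,-59.5),(-6.5,-59.5),(-45,-30.5),(-45,-105),(45,-105)):print((a,b),proj(c,C+a*rx+b*ry))
cv2.imwrite('pics/w9.png',get_image('wrist')[:,:,::-1])
```

```text
[[316.98 334.21  -0.39  -0.58   0.77   1.16  29.98 439.27 211.56 132.91]
 [316.98 334.21  -0.35  -0.57   0.77   1.13  29.98 438.82 211.44 132.86]]
t 39.9 p [437.79 210.28 102.87] w 28.6 g 60.5 pull 1.15 Ftool [0.33 0.34 1.5 ] T [-0.01 -0.06  0.03] q6 -0.875988800991599
[-1.24 -1.07 -2.19]
[ -2.29 -31.05  -2.34]
(-45, -59.5) [301.58 228.44]
(-6.5, -59.5) [223.17 231.06]
(-45, -30.5) [304.25 280.81]
(-45, -105) [296.8  134.97]
(45, -105) [ 98.62 141.97]
```

Run:
```python
from h import *
g=cv2.GaussianBlur(cv2.cvtColor(cv2.imread('pics/w9.png'),cv2.COLOR_BGR2GRAY),(3,3),0).astype(int)
for u in(235,250,265):print('col',u,g[195:290:3,u].tolist())
for v in(150,180,205):print('row',v,g[v,60:340:4].tolist())
for u in(150,200,250):print('col',u,g[105:170:3,u].tolist())
```

```text
col 235 [154, 153, 154, 153, 152, 153, 152, 153, 153, 153, 152, 153, 125, 74, 74, 75, 75, 75, 75, 74, 74, 73, 73, 73, 74, 74, 74, 74, 69, 44, 145, 143]
col 250 [148, 148, 148, 147, 146, 147, 147, 147, 147, 147, 147, 147, 101, 76, 76, 76, 77, 76, 75, 75, 75, 75, 74, 74, 74, 36, 13, 9, 9, 11, 10, 10]
col 265 [147, 146, 146, 145, 145, 144, 144, 143, 144, 142, 142, 143, 87, 76, 76, 76, 76, 76, 76, 75, 75, 75, 73, 40, 42, 56, 58, 58, 58, 53, 50, 50]
row 150 [184, 181, 187, 179, 179, 186, 191, 187, 179, 181, 150, 153, 153, 152, 155, 155, 157, 158, 158, 159, 159, 154, 155, 161, 165, 154, 155, 162, 167, 161, 161, 164, 161, 163, 167, 161, 160, 164, 160, 157, 160, 164, 163, 162, 160, 156, 155, 159, 163, 161, 152, 160, 158, 159, 153, 156, 155, 151, 149, 68, 77, 76, 75, 77, 79, 79, 89, 94, 95, 101]
row 180 [186, 183, 182, 184, 185, 186, 173, 182, 194, 187, 184, 180, 147, 149, 151, 152, 151, 155, 155, 155, 155, 156, 153, 150, 156, 161, 152, 150, 158, 163, 157, 155, 159, 156, 158, 163, 156, 155, 159, 154, 150, 155, 159, 156, 156, 153, 151, 150, 155, 158, 149, 149, 154, 154, 151, 148, 151, 151, 144, 110, 76, 75, 73, 74, 78, 78, 81, 90, 92, 94]
row 205 [184, 193, 186, 190, 185, 187, 180, 180, 175, 182, 182, 183, 183, 147, 146, 148, 148, 149, 151, 152, 153, 152, 153, 150, 146, 152, 157, 150, 146, 154, 158, 153, 151, 155, 152, 155, 158, 153, 151, 156, 149, 147, 153, 155, 152, 151, 147, 148, 148, 153, 152, 144, 150, 150, 150, 145, 148, 148, 144, 141, 71, 118, 147, 109, 57, 46, 68, 97, 94, 98]
col 150 [184, 184, 181, 182, 183, 183, 180, 179, 136, 36, 36, 35, 105, 161, 160, 159, 158, 157, 155, 154, 153, 151]
col 200 [182, 181, 187, 190, 168, 146, 87, 75, 74, 75, 75, 65, 164, 161, 161, 161, 161, 161, 161, 161, 161, 161]
col 250 [190, 185, 185, 189, 137, 163, 163, 162, 162, 100, 73, 142, 164, 163, 162, 161, 160, 159, 158, 157, 156, 156]
```

Slot edges in the wrist image agree with the estimate to within about 0.5 mm across the slot. I slide in above the lip.

Emit:
arm_command:
  steps: [-0.0015, -0.002, -0.0025, 0, -0.0005, -0.007, 0, 0, -0.0005, -0.008, 0, 0, 0, -0.007, 0, 0, 0, -0.005, 0, 0, 0, -0.002, 0, 0, 0, 0, 0, 0]

```text
clock: 40.83
position: [469.1, 210.8, 105.2]
ee_rot: [-0.682, 0.731, -0.008, -0.011]
contact_force: [-0.2, -0.1, -1.4]
gripper_width: 28.6
grasp_force: 60.5
```

Run:
```python
from h import *
m=held(2);pull();S=np.array([469.7,212.0,125]);print(totool(S+[0,0,10]-m[4:7]))
c=get_calibration('wrist');g=cv2.cvtColor(get_image('wrist'),cv2.COLOR_RGB2GRAY).astype(int)
rx=np.array([.9994,-.035,0]);ry=np.array([.035,.9994,0]);C=S+21*rx+45*ry
for a,b in((-45,-59.5),(-6.5,-59.5),(-6.5,-30.5),(-45,-105)):print((a,b),proj(c,C+a*rx+b*ry))
q=proj(c,C-6.5*rx-52*ry);print(q,g[int(q[1]),int(q[0])-20:int(q[0])+30:2].tolist())
```

```text
[[317.   334.23  -0.34  -0.56   0.75   1.12  29.98 469.82 211.92 135.2 ]
 [316.99 334.24  -0.36  -0.56   0.76   1.14  29.98 469.7  211.92 135.25]]
t 40.92 p [468.87 210.82 105.29] w 28.9 g 60.5 pull 0.96 Ftool [0.54 0.78 1.52] T [-0.02 -0.04 -0.  ] q6 -0.8314970356831136
[-0.06 -0.07  0.26]
(-45, -59.5) [364.34 222.23]
(-6.5, -59.5) [286.6 224.8]
(-6.5, -30.5) [289.93 276.77]
(-45, -105) [364.87 129.23]
[287.49 238.72] [137, 143, 147, 107, 67, 67, 66, 115, 142, 116, 53, 58, 109, 160, 142, 141, 141, 141, 141, 142, 64, 66, 66, 66, 65]
```

In the slot with no contact. I feel for the slot's back edge.

Emit:
arm_command:
  steps: [0, -0.001, 0, 0, 0, -0.001, 0, 0, 0, -0.0005, 0, 0, 0, 0, 0, 0]

```text
clock: 41.48
position: [471.6, 210.7, 105.3]
ee_rot: [-0.682, 0.731, -0.008, -0.011]
contact_force: [-0.4, 0.3, -1.8]
gripper_width: 28.4
grasp_force: 60.5
```

Emit:
arm_command:
  steps: [0, -0.001, 0, 0, 0, -0.0005, 0, 0, 0, 0, 0, 0]

```text
clock: 41.85
position: [472.8, 210.6, 105.3]
ee_rot: [-0.682, 0.731, -0.008, -0.011]
contact_force: [-1.0, 0.2, -0.9]
gripper_width: 29.0
grasp_force: 60.6
```

Run:
```python
from h import *
pull();pull();show()
```

```text
t 41.85 p [472.77 210.6  105.29] w 29.0 g 60.6 pull 0.45 Ftool [-0.16  1.05  0.93] T [-0.47 -0.1  -0.04] q6 -0.8256239737050992
t 41.85 p [472.77 210.6  105.29] w 29.0 g 60.6 pull 0.45 Ftool [-0.16  1.05  0.93] T [-0.47 -0.1  -0.04] q6 -0.8256239737050992
t 41.85 p [472.77 210.6  105.29] tx [-0.07 -1.    0.03] tz [-0.01 -0.03 -1.  ] w 29.0 F [-1.04  0.21 -0.93] q [ 0.74  0.3  -0.37  0.02 -0.93 -0.83]
```

Emit:
arm_command:
  steps: [0, -0.001, 0, 0, 0, 0, 0, 0]

```text
clock: 42.1
position: [472.9, 210.5, 105.2]
ee_rot: [-0.682, 0.731, -0.007, -0.012]
contact_force: [-5.3, 2.2, 1.6]
gripper_width: 28.8
grasp_force: 60.9
```

Run:
```python
from h import *
pull()
```

```text
t 42.1 p [472.92 210.46 105.21] w 28.8 g 60.9 pull -3.34 Ftool [-1.76  5.48 -1.63] T [-1.61 -0.47  0.02] q6 -0.8241119680079122
```

Contact at TCP x ≈ 472.7, so the seat is at x ≈ 470.2. I back off and lower gently.

Emit:
arm_command:
  steps: [0, 0.0035, 0, 0, 0, 0, 0.002, 0, 0, 0, 0.003, 0, 0, 0, 0.002, 0, 0, 0, 0.001, 0, 0, 0, 0, 0]

```text
clock: 42.85
position: [470.5, 210.5, 97.2]
ee_rot: [-0.682, 0.731, -0.008, -0.011]
contact_force: [0.5, 0.4, -1.5]
gripper_width: 28.8
grasp_force: 60.7
```

Run:
```python
from h import *
pull();held(1)
```

```text
t 42.85 p [470.54 210.53  97.21] w 28.8 g 60.7 pull 1.57 Ftool [-0.44 -0.47  1.45] T [ 0.02 -0.01  0.03] q6 -0.8295594983270625
[[316.99 334.24  -0.37  -0.56   0.75   1.15  29.98 471.29 211.67 127.19]]
```

Emit:
arm_command:
  steps: [0, 0, 0.0005, 0, 0, 0, 0.0005, 0, 0, 0, 0.0005, 0, 0, 0, 0, 0]

```text
clock: 43.4
position: [470.5, 210.5, 95.8]
ee_rot: [-0.682, 0.731, -0.008, -0.011]
contact_force: [-0.2, -0.1, -1.4]
gripper_width: 28.5
grasp_force: 60.7
```

Emit:
arm_command:
  steps: [0, 0, 0.0005, 0, 0, 0, 0, 0]

```text
clock: 43.65
position: [470.5, 210.5, 95.4]
ee_rot: [-0.682, 0.731, -0.008, -0.011]
contact_force: [0.2, -0.8, -0.6]
gripper_width: 28.7
grasp_force: 60.7
```

Emit:
arm_command:
  steps: [0, 0, 0.0005, 0, 0, 0, 0, 0]

```text
clock: 43.9
position: [470.6, 210.5, 95.3]
ee_rot: [-0.682, 0.731, -0.008, -0.011]
contact_force: [-2.6, -0.4, 2.9]
gripper_width: 28.8
grasp_force: 60.8
```

The collar is touching the plate (about 4 N). Now I release gently.

Emit:
arm_command:
  steps: [0, 0, 0, 0, 0, 0, 0, 0, 0, 0, 0, 0]
  grip: 0.036

```text
clock: 44.28
position: [470.5, 210.5, 94.7]
ee_rot: [-0.682, 0.731, -0.008, -0.011]
contact_force: [-0.1, -0.4, 0.3]
gripper_width: 36.4
grasp_force: 0.0
```

Emit:
arm_command:
  steps: [0, 0, 0, 0, 0, 0, 0, 0, 0, 0, 0, 0, 0, 0, 0, 0]
  grip: 0.08

```text
clock: 44.78
position: [470.5, 210.5, 94.8]
ee_rot: [-0.682, 0.731, -0.008, -0.011]
contact_force: [0.1, -0.2, -0.3]
gripper_width: 79.7
grasp_force: 0.0
```

Run:
```python
from h import *
show();s,r,p=st();m=held(1)
print(r.inv().apply([0,0,60]))
```

```text
t 44.77 p [470.47 210.5   94.83] tx [-0.07 -1.    0.03] tz [-0.01 -0.03 -1.  ] w 79.7 F [ 0.12 -0.24 -0.28] q [ 0.75  0.3  -0.39  0.02 -0.9  -0.83]
[[318.01 332.74   0.23  -0.24   0.38   0.57  29.99 470.85 211.07 124.82]]
[  1.65   0.21 -59.98]
```

Released without force. I retreat straight up and check with the cameras.

Emit:
arm_command:
  steps: [0, 0, -0.01, 0, 0, 0, -0.02, 0, 0, 0, -0.03, 0, 0.001, 0, -0.04, 0, 0.001, 0, -0.05, 0, 0, 0, -0.05, 0, 0, 0.05, 0, 0, 0, 0.05, 0, 0, 0, 0.05, 0, 0, 0, 0.05, 0, 0, 0, 0, 0, 0]

```text
clock: 46.2
position: [269.9, 227.9, 296.9]
ee_rot: [-0.684, 0.729, -0.007, -0.009]
contact_force: [0.4, -0.4, 0.9]
gripper_width: 79.9
grasp_force: 0.0
```

Run:
```python
from h import *
show();r=[]
for k in('green','blue','orange'):
    rs=[]
    for n,box in(('scene',None),('top',None)):
        im=get_image(n);c=get_calibration(n)
        ex={'green':(448,122),'blue':(405,130),'orange':(191,232)}[k] if n=='scene' else {'green':(169,228),'blue':(210,226),'orange':(431,182)}[k]
        b=min(blob(im,k),key=lambda b:np.hypot(*(b[0]-ex)));print(k,n,b[0],b[1]);rs.append(ray(c,b[0]))
    X,e=tri(rs);print(k,X,e);r.append(X)
d=r[1]-r[0];print('blue-green',d,np.linalg.norm(d),'expected',-90*np.array([.035,.9994]))
# axis in scene: dots
```

```text
t 46.2 p [269.86 227.89 296.92] tx [-0.06 -1.    0.02] tz [-0.   -0.02 -1.  ] w 79.9 F [ 0.39 -0.37  0.89] q [ 1.18 -0.16 -0.36  0.01 -1.39 -1.24]
green scene [447.96 122.05] [442 117  13  10  75]
green top [169.25 228.44] [163 223  13  12  77]
green [473.37 302.8  168.32] [np.float64(0.6801730231677379), np.float64(0.6801730231677195)]
blue scene [407.33 134.93] [400 124  16  21 204]
blue top [211.12 228.88] [204 223  14  13 112]
blue [470.61 215.36 149.64] [np.float64(1.364654906807236), np.float64(1.3646549068072322)]
orange scene [191.16 232.38] [180 219  22  27 368]
orange top [431.34 182.51] [423 175  19  17 197]
orange [ 567.56 -274.45  123.58] [np.float64(1.0437781035851514), np.float64(1.0437781035852038)]
blue-green [ -2.76 -87.45 -18.68] 89.46124852694906 expected [ -3.15 -89.95]
```

Run:
```python
from h import *
P={}
for k,bx in(('green',((440,112,17,30),(161,221,17,17))),('blue',((398,122,20,26),(202,221,18,18)))):
    rs=[]
    for n,(x,y,w,h) in zip(('scene','top'),bx):
        im=get_image(n)[y:y+h,x:x+w];hs=cv2.cvtColor(im,cv2.COLOR_RGB2HSV).astype(int);m=cv2.inRange(hs.astype(np.uint8),(0,95,50),(180,255,255))
        pts=cv2.findNonZero(m);hull=np.zeros_like(m);cv2.fillConvexPoly(hull,cv2.convexHull(pts),1);M=cv2.moments(hull,True)
        p=np.array([M['m10']/M['m00']+x,M['m01']/M['m00']+y]);print(k,n,p,cv2.boundingRect(pts),M['m00'],cv2.minAreaRect(pts)[2]);rs.append(ray(get_calibration(n),p))
    P[k]=tri(rs)[0];print(k,P[k])
print(P['blue']-P['green'])
```

```text
green scene [447.06 125.66] (1, 4, 14, 21) 232.0 5.7105937004089355
green top [169.03 228.34] (2, 2, 13, 12) 137.0 90.0
green [473.27 306.15 155.48]
blue scene [407.42 133.98] (2, 2, 16, 22) 265.0 14.03624439239502
blue top [210.8  228.84] (2, 2, 15, 13) 164.0 90.0
blue [470.69 214.98 153.24]
[ -2.59 -91.18  -2.24]
```

The blue logger sits 91 mm from green along the rack, in line and level within measuring error. That means it is upright and seated, not on the lip. The case and the orange logger haven't moved, so I hand in.

```bash
python3 -c "
from bench import *
print(job_done())"
```

```text
the job is handed in; nothing more can be done
None
```

The blue logger is out of the foam and hanging upright in the rack's empty slot, released gently and handed in at about 46 s; the cameras showed the case, the orange and the green loggers unmoved (grey was not re-measured).

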